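Clamp the big stock bottle in the quick-release vise

ROBOT

A 6-joint arm with a two-finger parallel gripper is mounted at the origin on the work surface. World frame = base frame: x ahead of the robot, y to its left, z up, the work surface at z = 0. Lengths are in m, angles in rad, forces in N, time in s.
With the tool pointing down it reaches from about 0.25 to 0.775 m from the base axis. Payload 4 kg.
Tool frame: the origin (TCP) lies on the centre line of the jaws, within the pads' length; the fingertips stand 22 mm ahead of it and the grasp point (between the pads) lies 3 mm ahead of it; z points along the fingers, y is the direction in which the jaws open and shut (so a half turn about z gives the same grasp; the last joint's range is limited). The gripper opens to 94 mm and grips with 3 to 60 N. Pads are 16 mm wide; open, the fingers measure 119 mm over their backs; the gripper's body (75 mm by 177 mm) begins 78 mm behind the grasp point.
Start: joints at [1.226, 0.087, 1.371, -0, 1.684, -0.103], TCP at [0.132, 0.534, 0.228] pointing down, gripper open.
Joint ranges: [-3.1, 3.1], [-0.76, 2.03], [0.27, 2.55], [-1.08, 4.22], [0.17, 2.65], [-2.57, 2.57]. Speed limits (rad/s): [2.79, 2.79, 3.14, 3.14, 3.14, 3.14].

INTERFACE

Orientations are given as [roll, pitch, yaw] about the fixed x, y, z axes, in that order (R = Rz(yaw) Ry(pitch) Rx(roll)).
In Python, from bench import robot gives the robot as it stands. The module is installed in compiled form; this text tells all that it offers.
- The arm moves only by the shell command python3 -m inch 'ROWS'. ROWS is JSON, a list of rows, each an object with "linear": the shift along the world's x, y, z scaled (see below), a list of three; "twist": the turn about the world's z scaled (see below); "gripper": the opening, from 0 (shut) to 1 (fully open). In form: [{"linear": [x, y, z], "twist": twist, "gripper": gripper}, ...]. A call has 1 to 10 rows; each row is the pose to reach, as a shift and turn from the pose commanded when the call began; what a row does not reach only later rows make up. The controller multiplies each number of a shift by 0.1 m and each number of a turn by 60 degrees. A row lasts 1/12 s, in which the tool goes at most 41.7 mm and 7.16 degrees, less where a joint would pass 70% of its speed; a pose out of reach is approached as far as the arm can. A call with a number of a shift or a turn outside -1 to 1 is refused whole. A call with a gripper value outside its range is refused whole. The fingers move at their own pace and stop on an object; the grip force is fixed at half the most. Time passes only in rows, so rows that repeat a pose let the fingers close. It gives the time, the measured TCP pose, the force and the opening at its end, in the units of the state.
- robot.get_obs(): the state, without advancing time (a new reading comes with each control period).
- robot.snapshot(name): name is "scene" or "top" or "wrist"; returns a dict with "image" (420x560x3 uint8, red, green, blue), "depth" (420x560 float32, m along the optical axis (not along the pixel's ray), 0 where there is no reading), "mtx" (3x3 intrinsics, pixels), "k1" (the pictures are not rectified: a ray, as slopes to the right and down, at radius r is drawn at 1 + k1 r^2 times it, then the intrinsics apply), "rvec" (rotation vector, rad) and "tvec" (3), from world to camera coordinates, as OpenCV has them; the wrist camera has in their place "hand_eye" (4x4, takes a point from camera to tool coordinates, whose origin is the TCP and whose axes are the flange's). Camera axes: x right, y down, z forward; pixel columns grow to the right and rows downward; lengths in m; the calibration is good to about 2 mm. A picture is of the moment at which its call begins: read the wrist's pose just before it.
- robot.close_job(): hands the job in, once; it reports no verdict.
The state is a dict: "time": time; "joint_positions": joint angles; "qvel": joint speeds; "joint_torque": joint torques, N m; "tool_pos": TCP position; "ee_rot": TCP orientation; "wrist_force": force on the tool from outside, world axes, zero at the start; "wrist_torque": the same for the moment, N m; "width": finger opening in m.
Only numpy, scipy, OpenCV 4.12 (cv2) and the standard library are available. Lean on these libraries where they do the work, as an engineer would, in place of code of your own. Each camera call takes 0.05 s, during which the arm holds its last target.

TASK

The cap of the big amber bottle has seized, so clamp the bottle ready for opening: stand it gently, upright, on the bed of the bench vise between the two jaws and let go of it. Then hold the vise's thumb lever down while you slide the moving jaw up until the bottle sits snugly in both vee-shaped jaw faces, let the lever spring back up, and wind the four-armed handle clockwise (seen from the handle end) until the bottle is held tight, a good third of a turn after the slack is gone. Do not knock over or shift the small bottles, the jar or the carton.

Things in the scene. Friction and masses are not known exactly. Their poses are not given: they have to be found in the camera images.
- vise: fixed iron bench vise. Origin on the counter under the middle of the bed's front end; x runs level along the bed from the handle end to the fixed jaw, y left, z up. Bed 320 mm long (x 0 to 320), 100 wide (foot 124), flat top 90 mm above the counter with a 22 mm slot along it. Both jaws: 110 mm wide, tops 150 mm above the counter, rubber faces with an upright 90-degree vee 26 mm deep, mouth 52 wide.
- fixed_vee (a point): apex line of the fixed jaw's vee, half-way up the jaw: 282 mm along the vise's x, 120 mm above the counter; axes as the vise. The vee opens towards -x. The bottle's axis is 42.4 mm from it when the bottle touches both sides of the vee.
- jaw_vee (a point): apex line of the moving jaw's vee, 120 mm above the counter; moves along the vise's x; axes as the vise. The vee opens towards +x. When the bottle touches both vees the two apex lines are 85 mm apart; as the screw tightens, the jaw's rubber face gives about 1 mm per 30 N of grip, so they come about 2 mm closer when tight. Wound much harder, the half-nut just slips (70 N or more).
- jaw_back (a point): middle of the moving jaw's flat upright back, a good place to push, 36 mm behind jaw_vee, 135 mm above the counter; axes as the vise. The thumb lever comes out of the jaw below it, in the middle. Beside the lever at the jaw stand two lugs, 52 mm apart inside, 20 mm long, tops 128 mm above the counter.
- jaw (a joint): slide of the moving jaw along the vise's +x, m: 0 fully open, about 0.078 with the bottle touching both vees, end stop 0.095. While the thumb lever is up the half-nut locks the jaw to the screw and it will not slide; with the lever pressed it slides with about 3 N.
- lever (a joint): thumb lever, rad: 0 up (half-nut engaged), 0.27 fully pressed, nut clear from about 0.13. Steel paddle 40 mm wide, reaching 64 mm back (-x) from the moving jaw's back; hinge across the vise 24 mm inside that back, 113 mm above the counter. Up, its top slopes from 124 mm above the counter at the jaw to 142 at the free end; pressed it is level at 117. Spring: about 10 N at 13 mm from the jaw, 5 N at the free end.
- lever_pad (a point): ribbed place on the thumb lever's top near its free end, 74 mm from its hinge. Moves with the jaw. Under the lever lies an iron apron, its top 102 mm above the counter, reaching 72 mm back from the jaw.
- hub (a point): centre of the handle's hub (32 mm diameter, 24 long) on the screw's axis, 55 mm in front of the bed (vise x = -55), 70 mm above the counter. Four straight steel arms, 11 mm thick, stand out from it at right angles to one another in the upright plane across the vise; each ends in a black ball of 21 mm, its centre 55 mm from the axis.
- handle (a joint): turn of screw and handle, rad, growing clockwise as seen from the handle end looking along the vise's +x (the top arm goes towards the vise's -y). At 0 the arms point up, down and level; this repeats every 1.571. One turn clockwise moves the locked jaw 6 mm towards the fixed jaw. Turns with about 4 N at the middle of an arm and stays where it is left.
- bottle_mid (a point): centre, half-way up, of the big round amber bottle with a ribbed white cap: body 60 mm in diameter, 138 mm tall over all, straight to 90 mm, cap 32 mm in diameter over the top 30 mm, about 0.4 kg; it starts upright on the counter. z axis up the bottle.
- small_a_mid (a point): centre of a small amber bottle with a white cap, 42 mm in diameter, 92 mm tall; a bystander.
- small_b_mid (a point): centre of a second small amber bottle, the same; a bystander.
- jar_mid (a point): centre of a low white ointment jar, 72 mm in diameter, 58 mm tall; a bystander.
- carton_mid (a point): centre of a medicine carton lying flat, 120 x 55 x 42 mm, long side along its x; a bystander.
There are look-alikes about, which are no part of the job. What is shaped like the part that bears bottle_mid but pink or red is not meant.

How it is judged:
By the outcome, as a careful person would: the job done as asked, in the order asked, and still so for the second after the job is handed in, with the robot touching nothing.
It also fails if it takes over 72 s, if anything falls off the work surface, if the arm or the gripper's body presses on something with over 40 N, if the wrist force passes 120 N, or if a joint passes its speed limit or range.

## Working session

There is one attempt and no reset: what is moved stays moved. The work goes in short steps, Python scripts to look and compute and a shell command to move; the robot and the scene stay as the last step left them, time stands still between calls to the robot, and variables do not carry over. Pictures are saved under pics/ and viewed, and the job is handed in when it is done.

```bash
mkdir -p pics; ls
cat > h.py <<'E'
import numpy as np,cv2
from bench import robot
from scipy.spatial.transform import Rotation as R
def cam(n):
    o=robot.get_obs(); s=robot.snapshot(n)
    if n=='wrist':
        he=np.array(s['hand_eye']); T=np.eye(4)
        T[:3,:3]=R.from_euler('xyz',o['ee_rot']).as_matrix(); T[:3,3]=o['tool_pos']
        C=T@he
    else:
        W=np.eye(4);W[:3,:3]=cv2.Rodrigues(np.array(s['rvec'],float))[0];W[:3,3]=np.ravel(s['tvec']);C=np.linalg.inv(W)
    s['C']=C; return s
def save(s,f): 
    np.savez('pics/'+f+'.npz',depth=s['depth'],mtx=s['mtx'],k1=s['k1'],C=s['C'],image=s['image'])
    cv2.imwrite('pics/'+f+'.png',s['image'][:,:,::-1])
def load(f): return dict(np.load('pics/'+f+'.npz'))
def pts(s):
    m=s['mtx'];h,w=s['depth'].shape;v,u=np.mgrid[:h,:w].astype(float)
    xd=np.stack([u.ravel(),v.ravel()],1).reshape(-1,1,2)
    n=cv2.undistortPoints(xd,np.array(m,float),np.array([float(s['k1']),0,0,0])).reshape(h,w,2)
    d=s['depth'];P=np.stack([n[...,0]*d,n[...,1]*d,d],-1)
    return P@s['C'][:3,:3].T+s['C'][:3,3]
def proj(s,X):
    W=np.linalg.inv(s['C']);p=np.atleast_2d(X)@W[:3,:3].T+W[:3,3]
    n=p[:,:2]/p[:,2:];r=(n**2).sum(1,keepdims=True);n=n*(1+float(s['k1'])*r)
    m=s['mtx'];return n*[m[0,0],m[1,1]]+[m[0,2],m[1,2]]
def crop(s,f,u0,v0,u1,v1,k):
    cv2.imwrite('pics/'+f+'.png',cv2.resize(s['image'][v0:v1,u0:u1,::-1],None,fx=k,fy=k,interpolation=cv2.INTER_CUBIC))
E
python3 - <<'E'
from h import *
for n in ['scene','top','wrist']:
    s=cam(n);save(s,n+'0');print(n,s['C'][:3,3].round(3),s['k1'],s['mtx'][0,0])
print(robot.get_obs())
E
```

```text
pics
scene [1.14  0.665 0.835] -0.09594166827055753 471.97416935409314
top [0.506 0.035 1.112] -0.10731947399633576 403.86402989318265
wrist [0.063 0.55  0.384] -0.0727083016839827 326.42246295387304
{'time': 0.15, 'joint_positions': array([ 1.22590145e+00,  8.78116051e-02,  1.37189438e+00, -3.06748919e-05,
        1.68360998e+00, -1.03156817e-01]), 'qvel': array([ 0.0006895 , -0.00171629, -0.00262465,  0.00269718,  0.0012836 ,
       -0.00026961]), 'joint_torque': array([ 1.53966415e-03, -3.40643728e+01, -3.02793145e+01,  7.19542033e-02,
        3.05013859e-02, -9.27397286e-05]), 'tool_pos': array([0.13157834, 0.53363208, 0.22656506]), 'ee_rot': array([-3.13987536e+00, -1.47132700e-04,  2.89985104e+00]), 'wrist_force': array([ 0.87521915, -0.21699156, -0.17741289]), 'wrist_torque': array([ 0.03281717,  0.02191044, -0.0166999 ]), 'width': 0.0941405333865756}
```

View pics/scene0.png

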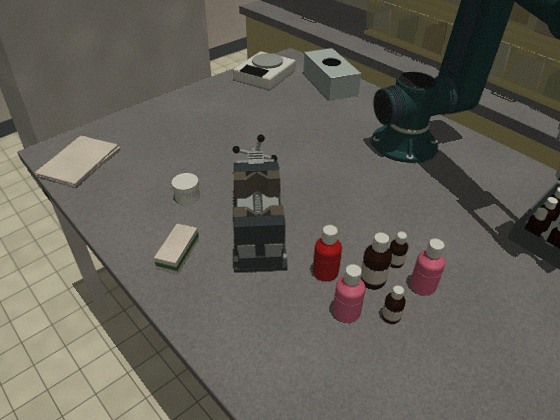

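View pics/top0.png

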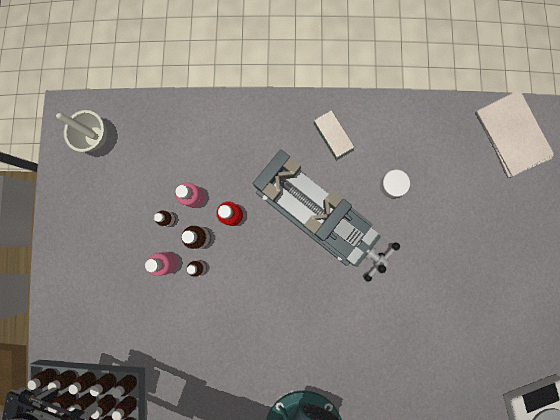

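View pics/wrist0.png

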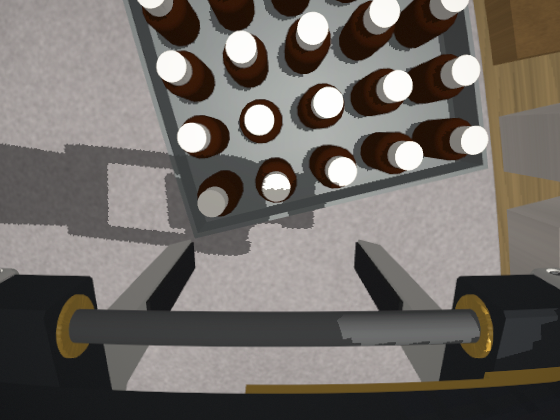

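The top view shows one big amber bottle at (193,237), surrounded by pink bottles (188,195) and (158,264), a red one (230,213), and small ambers (163,218) and (195,268). The vise runs from its handle (381,260) to the fixed jaw (270,175). The jar is at (397,183) and the carton at (334,134). Next I'll measure these and confirm with a crop.

Run:
```python
from h import *
s=load('top0');P=pts(s)
def cap(u,v,r=4):
    q=P[v-r:v+r+1,u-r:u+r+1].reshape(-1,3);return np.median(q,0).round(4)
for n,u,v in [('big',191,237),('pinkN',183,192),('red',225,212),('pinkS',153,265),('sa',159,217),('sb',192,269),('jar',397,183),('carton',334,133)]:
    print(n,cap(u,v,2))
# cap fits: points w/ z near top
for n,u,v,z in [('big',191,237,.138),('pinkN',183,192,.138),('red',225,212,.138),('pinkS',153,265,.138),('sa',159,217,.092),('sb',192,269,.092)]:
    q=P[v-14:v+15,u-14:u+15].reshape(-1,3);q=q[abs(q[:,2]-z)<.006]
    print(n,len(q),((q.max(0)+q.min(0))/2).round(4),np.ptp(q,axis=0).round(4))
# vise: points in vise region by height
q=P[140:290,240:410].reshape(-1,3)
for lo,hi in [(.143,.156),(.118,.13),(.085,.095)]:
    k=q[(q[:,2]>lo)&(q[:,2]<hi)]
    r=cv2.minAreaRect(k[:,:2].astype(np.float32)*1000);print(lo,hi,len(k),r,cv2.boxPoints(r).round(0).tolist())
crop(s,'c1',130,170,260,290,5)
crop(s,'c2',240,140,420,290,4)
```

```text
big [0.512  0.2829 0.1371]
pinkN [0.622  0.3068 0.1369]
red [0.5743 0.2009 0.1378]
pinkS [0.4416 0.3751 0.1383]
sa [0.5618 0.3802 0.091 ]
sb [0.4312 0.2901 0.0902]
jar [ 0.6634 -0.2381  0.0578]
carton [ 0.8002 -0.0729  0.0406]
big 137 [0.513  0.2911 0.1369] [0.0317 0.0299 0.0094]
pinkN 133 [0.6247 0.3115 0.1367] [0.0303 0.032  0.009 ]
red 132 [0.5767 0.2037 0.1367] [0.0295 0.0299 0.0088]
pinkS 136 [0.4413 0.3807 0.1373] [0.0295 0.0321 0.0075]
sa 55 [0.5619 0.3833 0.091 ] [0.021  0.0193 0.0098]
sb 60 [0.4297 0.2927 0.0903] [0.0228 0.0217 0.0083]
0.143 0.156 1997 ((600.4437866210938, -9.204452514648438), (285.7560729980469, 110.3912124633789), 51.980072021484375) [[469.0, -88.0], [556.0, -156.0], [732.0, 69.0], [645.0, 137.0]]
0.118 0.13 312 ((564.8648681640625, -53.285125732421875), (367.6937561035156, 108.61354064941406), 51.98988342285156) [[409.0, -165.0], [494.0, -232.0], [721.0, 58.0], [635.0, 125.0]]
0.085 0.095 1762 ((559.1422729492188, -60.28546142578125), (355.7103576660156, 116.37688446044922), 52.72711181640625) [[405.0, -167.0], [498.0, -237.0], [713.0, 46.0], [621.0, 116.0]]
```

View pics/c1.png

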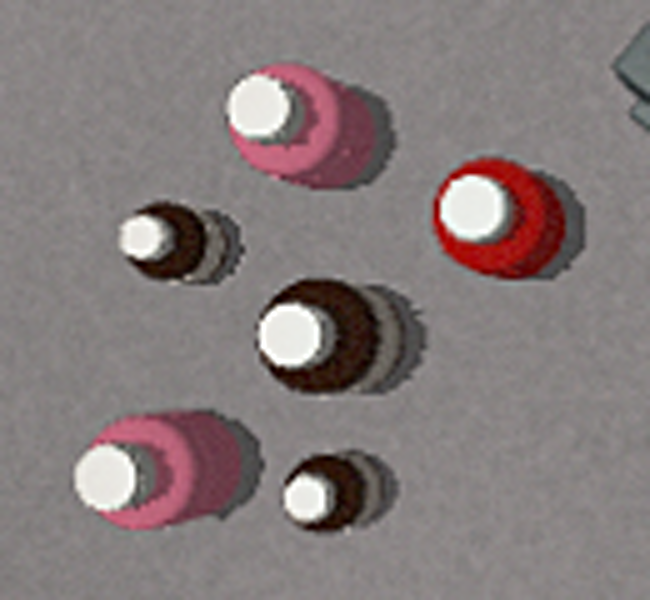

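View pics/c2.png

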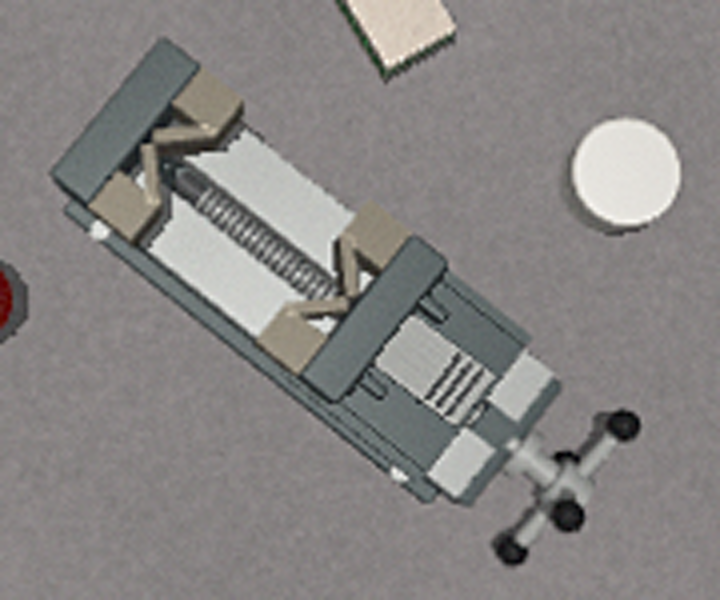

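The dark amber bottle at top (191,237) is the big one: it has a 32 mm cap at z = 0.137. The other bottles that size are pink or red. The vise yaw is about 52°. I'll refine the vise pose, then move over the bottle.

```bash
python3 - <<'E'
from h import *
s=load('top0');P=pts(s)
q=P[140:290,240:410].reshape(-1,3)
a=np.radians(51.98);ex=np.array([np.cos(a),np.sin(a)]);ey=np.array([-ex[1],ex[0]])
X=q[:,:2]@ex;Y=q[:,:2]@ey;z=q[:,2]
for lo in np.arange(.06,.160,.01):
    m=(z>lo)&(z<lo+.01)
    if m.sum()<5: continue
    print(round(lo,3),m.sum(),'x',np.percentile(X[m],[0,2,50,98,100]).round(3),'y',np.percentile(Y[m],[0,2,50,98,100]).round(3))
m=(z>.146)&(z<.155)
h,e=np.histogram(X[m],np.arange(.15,.56,.008));print([(round(b,3),int(c)) for b,c in zip(e,h)if c])
m=(z>.086)&(z<.094)
h,e=np.histogram(X[m],np.arange(.1,.56,.008));print([(round(b,3),int(c)) for b,c in zip(e,h)if c])
E
python3 -m inch '[{"linear":[0.1,0,0.4],"twist":-0.12,"gripper":1},{"linear":[0.3,-0.2,0.4],"twist":-0.24,"gripper":1},{"linear":[0.6,-0.4,0.4],"twist":-0.36,"gripper":1},{"linear":[0.9,-0.6,0.4],"twist":-0.47,"gripper":1},{"linear":[1,-0.7,0.4],"twist":-0.59,"gripper":1},{"linear":[1,-0.7,0.4],"twist":-0.7,"gripper":1}]'
python3 -m inch '[{"linear":[0.3,-0.2,0],"twist":-0.12,"gripper":0.8},{"linear":[0.6,-0.4,0],"twist":-0.24,"gripper":0.8},{"linear":[0.9,-0.6,0],"twist":-0.36,"gripper":0.8},{"linear":[1,-0.7,0],"twist":-0.47,"gripper":0.8},{"linear":[1,-0.7,0],"twist":-0.59,"gripper":0.8},{"linear":[1,-0.7,0],"twist":-0.7,"gripper":0.8}]'
python3 -m inch '[{"linear":[0.3,-0.2,0],"twist":-0.12,"gripper":0.8},{"linear":[0.6,-0.4,0],"twist":-0.24,"gripper":0.8},{"linear":[0.9,-0.6,0],"twist":-0.36,"gripper":0.8},{"linear":[1,-0.7,0],"twist":-0.5,"gripper":0.8},{"linear":[1,-0.7,0],"twist":-0.5,"gripper":0.8},{"linear":[1,-0.7,0],"twist":-0.5,"gripper":0.8}]'
```

```text
0.06 171 x [0.125 0.126 0.215 0.479 0.497] y [-0.702 -0.7   -0.487 -0.378 -0.346]
0.07 588 x [0.116 0.131 0.341 0.446 0.456] y [-0.529 -0.519 -0.478 -0.428 -0.427]
0.08 1269 x [0.118 0.127 0.366 0.446 0.474] y [-0.534 -0.526 -0.48  -0.43  -0.42 ]
0.09 869 x [0.12  0.128 0.352 0.46  0.497] y [-0.538 -0.535 -0.489 -0.424 -0.42 ]
0.1 696 x [0.128 0.212 0.246 0.464 0.499] y [-0.537 -0.535 -0.459 -0.421 -0.42 ]
0.11 58 x [0.138 0.265 0.441 0.487 0.501] y [-0.532 -0.524 -0.483 -0.423 -0.423]
0.12 297 x [0.122 0.125 0.272 0.474 0.49 ] y [-0.528 -0.512 -0.476 -0.424 -0.423]
0.13 311 x [0.127 0.131 0.245 0.474 0.492] y [-0.532 -0.505 -0.478 -0.424 -0.423]
0.14 1664 x [0.219 0.226 0.343 0.502 0.505] y [-0.534 -0.532 -0.478 -0.425 -0.423]
0.15 406 x [0.284 0.286 0.442 0.503 0.504] y [-0.532 -0.529 -0.477 -0.427 -0.424]
[(np.float64(0.278), 50), (np.float64(0.286), 146), (np.float64(0.294), 147), (np.float64(0.302), 147), (np.float64(0.31), 85), (np.float64(0.318), 100), (np.float64(0.326), 75), (np.float64(0.334), 81), (np.float64(0.342), 24), (np.float64(0.438), 41), (np.float64(0.446), 81), (
[... 767 characters left out ...]
float64(0.364), 91), (np.float64(0.372), 95), (np.float64(0.38), 94), (np.float64(0.388), 93), (np.float64(0.396), 95), (np.float64(0.404), 89), (np.float64(0.412), 95), (np.float64(0.42), 95), (np.float64(0.428), 92), (np.float64(0.436), 73), (np.float64(0.444), 22), (np.float64(0.452), 4), (np.float64(0.46), 4), (np.float64(0.468), 15)]
time: 0.65
tool_pos: [0.2341, 0.462, 0.2673]
ee_rot: [3.142, 0.002, 2.156]
wrist_force: [0.0, -0.3, -0.1]
width: 0.0939
time: 1.15
tool_pos: [0.3326, 0.393, 0.2669]
ee_rot: [-3.141, 0.001, 1.425]
wrist_force: [0.1, -0.1, 0.1]
width: 0.0749
time: 1.65
tool_pos: [0.4319, 0.3235, 0.2669]
ee_rot: [-3.141, 0.001, 0.91]
wrist_force: [-0.0, 0.1, -0.2]
width: 0.075
```

Run:
```python
from h import *
s=cam('wrist');save(s,'w1')
P=pts(s);q=P.reshape(-1,3)
m=(abs(q[:,2]-.137)<.004)&(abs(q[:,0]-.513)<.03)&(abs(q[:,1]-.289)<.03)
k=q[m];print(m.sum(),np.median(k,0))
if m.sum()>10: print(cv2.minEnclosingCircle(k[:,:2].astype(np.float32)), ((k.max(0)+k.min(0))/2))
print(proj(s,[[.513,.289,.138]]))
```

```text
1025 [0.51167086 0.29437093 0.13805468]
((0.5119408965110779, 0.2931114435195923), 0.017326898872852325) [0.51195502 0.29340257 0.13665294]
[[371.41134291 186.07483104]]
```

View pics/w1.png

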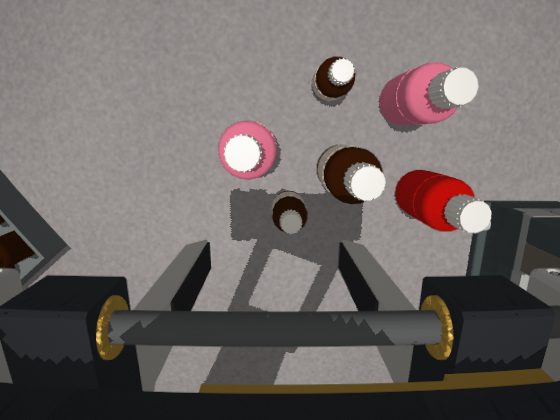

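The big amber's cap sits at (366,183), with its centre at about (0.512, 0.2925). I'll move over it, then descend.

```bash
python3 -m inch '[{"linear":[0.3,-0.1,0],"twist":0,"gripper":0.8},{"linear":[0.6,-0.2,0],"twist":0,"gripper":0.8},{"linear":[0.8,-0.31,0],"twist":0,"gripper":0.8},{"linear":[0.8,-0.31,-0.2],"twist":0,"gripper":0.8},{"linear":[0.8,-0.31,-0.45],"twist":0,"gripper":0.8},{"linear":[0.8,-0.31,-0.6],"twist":0,"gripper":0.8},{"linear":[0.8,-0.31,-0.7],"twist":0,"gripper":0.8}]'
python3 - <<'E'
from h import *
s=cam('wrist');save(s,'w2')
q=pts(s).reshape(-1,3)
m=(abs(q[:,2]-.137)<.004)&(abs(q[:,0]-.512)<.03)&(abs(q[:,1]-.292)<.03)
k=q[m];print(m.sum())
if m.sum()>10: print(cv2.minEnclosingCircle(k[:,:2].astype(np.float32)), ((k.max(0)+k.min(0))/2))
E
```

```text
time: 2.28
tool_pos: [0.5099, 0.2938, 0.195]
ee_rot: [-3.139, 0.003, 0.914]
wrist_force: [0.2, -0.9, -0.5]
width: 0.0751
1609
((0.5118573307991028, 0.2929626703262329), 0.016838323324918747) [0.51252417 0.29290819 0.13673717]
```

View pics/w2.png

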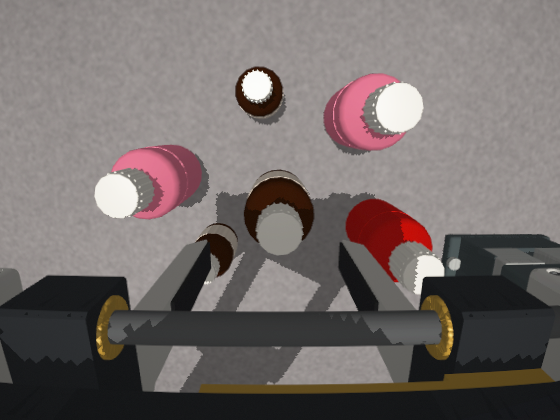

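The cap at (280,230) is centred between the fingers. The left finger passes above the small bottle at (215,250): its tips will be at 0.112 and the bottle top is at 0.092.

```bash
python3 -m inch '[{"linear":[0.01,0,-0.2],"twist":0,"gripper":0.8},{"linear":[0.01,0,-0.4],"twist":0,"gripper":0.8},{"linear":[0.01,0,-0.55],"twist":0,"gripper":0.8},{"linear":[0.01,0,-0.61],"twist":0,"gripper":0.8},{"linear":[0.01,0,-0.61],"twist":0,"gripper":0.6},{"linear":[0.01,0,-0.61],"twist":0,"gripper":0.4},{"linear":[0.01,0,-0.61],"twist":0,"gripper":0.2},{"linear":[0.01,0,-0.61],"twist":0,"gripper":0.2},{"linear":[0.01,0,-0.61],"twist":0,"gripper":0.2},{"linear":[0.01,0,-0.61],"twist":0,"gripper":0.2}]'
python3 -m inch '[{"linear":[0,0,0],"twist":0,"gripper":0.1},{"linear":[0,0,0],"twist":0,"gripper":0.1},{"linear":[0,0,0.03],"twist":0,"gripper":0.1},{"linear":[0,0,0.1],"twist":0,"gripper":0.1},{"linear":[0,0,0.2],"twist":0,"gripper":0.1},{"linear":[0,0,0.3],"twist":0,"gripper":0.1}]'
```

```text
time: 3.17
tool_pos: [0.5131, 0.2932, 0.1374]
ee_rot: [3.141, -0.001, 0.91]
wrist_force: [0.1, 0.2, 0.4]
width: 0.0387
time: 3.67
tool_pos: [0.5123, 0.2929, 0.1666]
ee_rot: [-3.141, 0.002, 0.91]
wrist_force: [-0.5, 0.1, -3.6]
width: 0.0314
```

Bottle held (width 31 mm, 3.6 N). Next I lift it clear and carry it towards the vise.

```bash
python3 -m inch '[{"linear":[0,0,0.2],"twist":0,"gripper":0.1},{"linear":[0,0,0.5],"twist":0,"gripper":0.1},{"linear":[0,0,0.8],"twist":0,"gripper":0.1},{"linear":[0,0,1],"twist":0,"gripper":0.1}]'
python3 -m inch '[{"linear":[0,0,0.3],"twist":0,"gripper":0.1},{"linear":[0,0,0.6],"twist":0,"gripper":0.1},{"linear":[0.1,-0.1,0.7],"twist":0,"gripper":0.1},{"linear":[0.2,-0.35,0.7],"twist":0,"gripper":0.1},{"linear":[0.3,-0.6,0.7],"twist":0,"gripper":0.1},{"linear":[0.4,-0.85,0.7],"twist":0,"gripper":0.1},{"linear":[0.4,-0.95,0.7],"twist":0,"gripper":0.1}]'
python3 -m inch '[{"linear":[0.1,-0.15,0],"twist":0,"gripper":0.1},{"linear":[0.2,-0.35,0],"twist":0,"gripper":0.1},{"linear":[0.3,-0.5,0],"twist":0,"gripper":0.1},{"linear":[0.3,-0.6,0],"twist":0,"gripper":0.1},{"linear":[0.3,-0.6,0],"twist":0,"gripper":0.1}]'
python3 - <<'E'
from h import *
s=cam('wrist');save(s,'w3')
E
```

```text
time: 4.0
tool_pos: [0.5133, 0.2933, 0.2711]
ee_rot: [3.139, -0.005, 0.91]
wrist_force: [1.5, -0.3, -2.7]
width: 0.0316
time: 4.58
tool_pos: [0.5542, 0.1948, 0.3372]
ee_rot: [3.139, 0.0, 0.906]
wrist_force: [-0.0, -0.5, -2.6]
width: 0.0312
time: 5.0
tool_pos: [0.5826, 0.1363, 0.3369]
ee_rot: [3.141, 0.001, 0.907]
wrist_force: [-1.4, -0.0, -4.2]
width: 0.0311
```

View pics/w3.png

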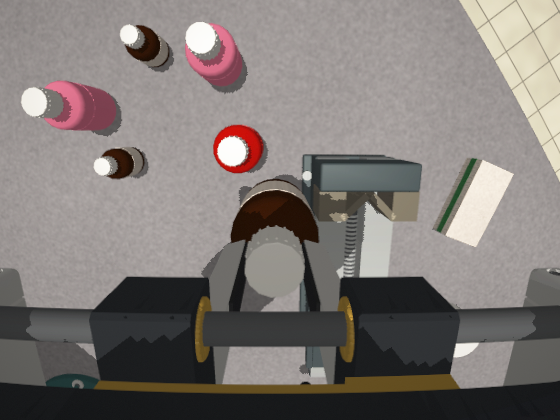

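The bottle is held upright. The fixed jaw's top spans about (310–420, 160–190) and the moving jaw is hidden. I'll fit the fixed jaw from the depth image.

Run:
```python
from h import *
for f in ['w3','top0']:
    s=load(f);q=pts(s).reshape(-1,3)
    for deg in [51.6,52,52.4]:
        a=np.radians(deg);ex=np.array([np.cos(a),np.sin(a)]);ey=np.array([-ex[1],ex[0]])
        X=q[:,:2]@ex;Y=q[:,:2]@ey;z=q[:,2]
        m=(z>.146)&(z<.154)&(X>.42)&(X<.53)&(Y>-.56)&(Y<-.40)
        mb=m&(X>.475)
        print(f,deg,m.sum(),'z',np.median(z[m]).round(4),'X',np.percentile(X[m],[1,5,95,99]).round(4),'Y',np.percentile(Y[mb],[1,99]).round(4))
    r=cv2.minAreaRect(q[m][:,:2].astype(np.float32)*1000);print(r)
    # vee surface: bins of Y vs min X
    a=np.radians(52);ex=np.array([np.cos(a),np.sin(a)]);ey=np.array([-ex[1],ex[0]])
    X=q[:,:2]@ex;Y=q[:,:2]@ey
    m=(z>.144)&(z<.154)&(X>.42)&(X<.48)
    for y in np.arange(-.54,-.42,.006):
        k=m&(abs(Y-y)<.003)
        if k.sum()>2: print(round(y,3),np.percentile(X[k],3).round(4),end='; ')
    print()
```

```text
w3 51.6 4857 z 0.1493 X [0.4446 0.4484 0.505  0.507 ] Y [-0.5263 -0.4202]
w3 52 4857 z 0.1493 X [0.4412 0.445  0.5018 0.5038] Y [-0.5297 -0.4236]
w3 52.4 4857 z 0.1493 X [0.4378 0.4419 0.4985 0.5006] Y [-0.5331 -0.427 ]
((667.422607421875, 78.2148208618164), (64.63668060302734, 111.0297622680664), 51.103126525878906)
-0.534 0.4413; -0.528 0.4409; -0.522 0.4411; -0.516 0.441; -0.51 0.4411; -0.504 0.4414; -0.498 0.4454; -0.492 0.4511; -0.486 0.457; -0.48 0.4625; -0.474 0.4631; -0.468 0.4567; -0.462 0.4515; -0.456 0.4454; -0.45 0.4422; -0.444 0.4422; -0.438 0.4422; -0.432 0.4424; -0.426 0.4421; -0.42 0.4474; 
top0 51.6 875 z 0.1486 X [0.4452 0.4499 0.5055 0.5075] Y [-0.529  -0.4217]
top0 52 875 z 0.1486 X [0.4416 0.4465 0.502  0.5041] Y [-0.5323 -0.4251]
top0 52.4 875 z 0.1486 X [0.4384 0.4429 0.4988 0.5009] Y [-0.5359 -0.4286]
((668.2793579101562, 77.76592254638672), (64.30538177490234, 110.21500396728516), 52.20600128173828)
-0.534 0.4418; -0.528 0.4429; -0.522 0.4423; -0.516 0.4427; -0.51 0.4417; -0.504 0.4434; -0.498 0.4487; -0.492 0.4545; -0.486 0.4604; -0.48 0.4642; -0.474 0.4618; -0.468 0.4571; -0.462 0.45; -0.456 0.4444; -0.45 0.4425; -0.444 0.4416; -0.438 0.4427; -0.432 0.4426; -0.426 0.4421;
```

```bash
python3 -m inch '[{"linear":[0.12,-0.25,0],"twist":0,"gripper":0.1},{"linear":[0.25,-0.5,0],"twist":0,"gripper":0.1},{"linear":[0.4,-0.75,0],"twist":0.0,"gripper":0.1},{"linear":[0.5,-0.9,0],"twist":0,"gripper":0.1},{"linear":[0.53,-0.97,0],"twist":0,"gripper":0.1},{"linear":[0.53,-0.98,0],"twist":0,"gripper":0.1},{"linear":[0.53,-0.98,0],"twist":0,"gripper":0.1}]'
python3 - <<'E'
from h import *
o=robot.get_obs();a=np.radians(52);c,s_=np.cos(a),np.sin(a)
print(o['tool_pos'].round(4),'X',o['tool_pos'][:2]@[c,s_],'Y',o['tool_pos'][:2]@[-s_,c])
s=cam('wrist');save(s,'w4')
s=cam('top');save(s,'t4');q=pts(s).reshape(-1,3)
E
```

```text
time: 5.63
tool_pos: [0.6351, 0.0412, 0.3367]
ee_rot: [-3.14, -0.0, 0.911]
wrist_force: [-0.1, -0.2, -3.3]
width: 0.0312
[0.6351 0.0412 0.3367] X 0.4235093710805935 Y -0.47511857006444663
```

View pics/w4.png

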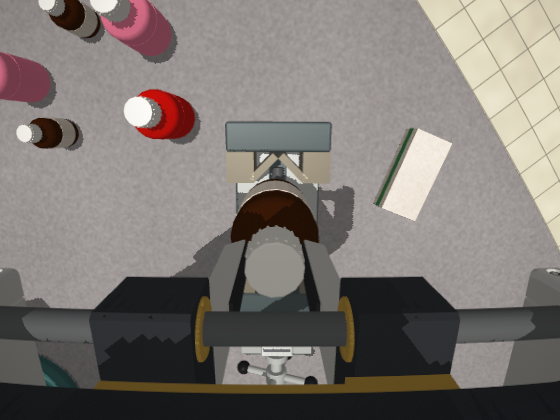

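The bottle is centred over the vee at (278,185), about 3 mm off in y. I'll lower it slowly.

```bash
python3 -m inch '[{"linear":[0,-0.03,-0.1],"twist":0,"gripper":0.1},{"linear":[0,-0.03,-0.25],"twist":0,"gripper":0.1},{"linear":[0,-0.03,-0.4],"twist":0,"gripper":0.1},{"linear":[0,-0.03,-0.55],"twist":0,"gripper":0.1},{"linear":[0,-0.03,-0.7],"twist":0,"gripper":0.1},{"linear":[0,-0.03,-0.8],"twist":0,"gripper":0.1},{"linear":[0,-0.03,-0.9],"twist":0,"gripper":0.1},{"linear":[0,-0.03,-0.98],"twist":0,"gripper":0.1},{"linear":[0,-0.03,-1],"twist":0,"gripper":0.1},{"linear":[0,-0.03,-1],"twist":0,"gripper":0.1}]'
python3 -m inch '[{"linear":[0,0,-0.02],"twist":0,"gripper":0.1},{"linear":[0,0,-0.05],"twist":0,"gripper":0.1},{"linear":[0,0,-0.07],"twist":0,"gripper":0.1},{"linear":[0,0,-0.08],"twist":0,"gripper":0.1},{"linear":[0,0,-0.08],"twist":0,"gripper":0.1}]'
```

```text
time: 6.57
tool_pos: [0.6354, 0.0373, 0.2359]
ee_rot: [-3.141, 0.001, 0.91]
wrist_force: [0.1, 0.2, -3.8]
width: 0.0311
time: 6.98
tool_pos: [0.6356, 0.037, 0.2283]
ee_rot: [-3.141, 0.0, 0.91]
wrist_force: [0.3, 0.1, -4.0]
width: 0.0312
```

```bash
python3 -m inch '[{"linear":[0,0,-0.005],"twist":0,"gripper":0.1},{"linear":[0,0,-0.01],"twist":0,"gripper":0.1},{"linear":[0,0,-0.01],"twist":0,"gripper":0.1}]'
python3 -m inch '[{"linear":[0,0,-0.005],"twist":0,"gripper":0.1},{"linear":[0,0,-0.01],"twist":0,"gripper":0.1},{"linear":[0,0,-0.01],"twist":0,"gripper":0.1}]'
```

```text
time: 7.23
tool_pos: [0.6357, 0.037, 0.2275]
ee_rot: [3.141, -0.0, 0.91]
wrist_force: [0.4, 1.1, -3.3]
width: 0.0311
time: 7.48
tool_pos: [0.6358, 0.037, 0.227]
ee_rot: [3.141, -0.0, 0.91]
wrist_force: [0.2, -0.0, -1.7]
width: 0.0306
```

```bash
python3 -m inch '[{"linear":[0,0,-0.005],"twist":0,"gripper":0.1},{"linear":[0,0,-0.005],"twist":0,"gripper":0.1}]'
python3 -m inch '[{"linear":[0,0,0],"twist":0,"gripper":0.4},{"linear":[0,0,0],"twist":0,"gripper":0.5},{"linear":[0,0,0],"twist":0,"gripper":0.6},{"linear":[0,0,0],"twist":0,"gripper":0.7},{"linear":[0,0,0],"twist":0,"gripper":0.7},{"linear":[0,0,0.1],"twist":0,"gripper":0.7},{"linear":[0,0,0.3],"twist":0,"gripper":0.7},{"linear":[0,0,0.6],"twist":0,"gripper":0.7},{"linear":[0,0,0.9],"twist":0,"gripper":0.7}]'
python3 - <<'E'
from h import *
s=cam('wrist');save(s,'w5')
s=cam('scene');save(s,'s5');crop(s,'s5c',200,100,320,290,3)
E
```

```text
time: 7.65
tool_pos: [0.6359, 0.037, 0.227]
ee_rot: [3.14, -0.001, 0.91]
wrist_force: [-0.9, -0.7, 0.9]
width: 0.0314
time: 8.4
tool_pos: [0.6352, 0.037, 0.3166]
ee_rot: [-3.14, 0.001, 0.91]
wrist_force: [0.2, -0.2, 0.1]
width: 0.0657
```

View pics/w5.png

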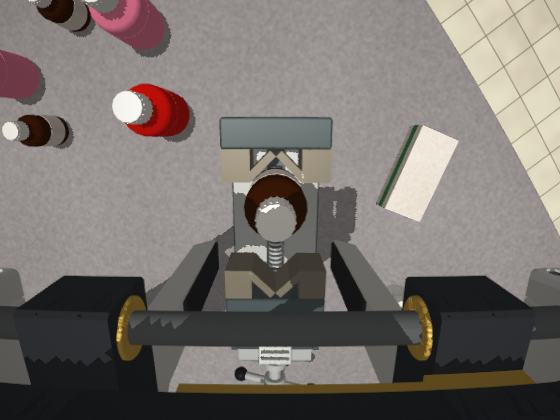

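View pics/s5c.png

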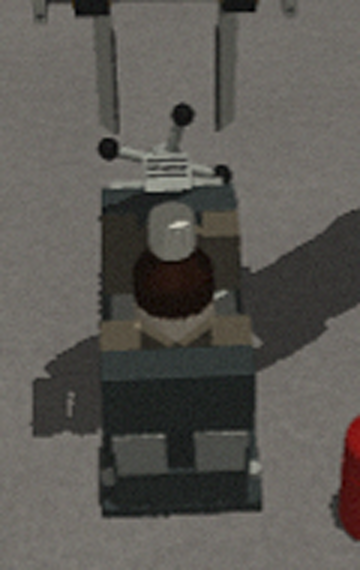

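The bottle stands upright on the bed. The wrist view shows its cap at (276,218) with the moving jaw behind it at (275,275). I'll move back over the lever with fingers shut.

```bash
python3 -m inch '[{"linear":[-0.2,-0.25,0],"twist":0,"gripper":0},{"linear":[-0.4,-0.5,0],"twist":0,"gripper":0},{"linear":[-0.6,-0.75,0],"twist":0,"gripper":0},{"linear":[-0.77,-1,0],"twist":0,"gripper":0}]'
python3 -m inch '[{"linear":[-0.17,-0.21,0],"twist":0,"gripper":0},{"linear":[-0.17,-0.21,-0.3],"twist":0,"gripper":0},{"linear":[-0.17,-0.21,-0.6],"twist":0,"gripper":0},{"linear":[-0.17,-0.21,-0.8],"twist":0,"gripper":0},{"linear":[-0.17,-0.21,-0.8],"twist":0,"gripper":0},{"linear":[-0.17,-0.21,-0.8],"twist":0,"gripper":0}]'
python3 - <<'E'
from h import *
o=robot.get_obs();a=np.radians(52);c,s_=np.cos(a),np.sin(a)
print(o['tool_pos'].round(4),'X',o['tool_pos'][:2]@[c,s_],'Y',o['tool_pos'][:2]@[-s_,c],o['width'])
s=cam('wrist');save(s,'w6')
t=cam('top');save(t,'t6');crop(t,'t6c',240,140,420,290,4)
for s in (s,t):
    q=pts(s).reshape(-1,3);X=q[:,:2]@[c,s_];Y=q[:,:2]@[-s_,c];z=q[:,2]
    m=(z>.146)&(z<.154)&(X>.25)&(X<.38)&(abs(Y+.478)<.07)
    if m.sum()>10: print(m.sum(),np.percentile(X[m],[1,5,95,99]).round(4),np.percentile(Y[m],[1,99]).round(4))
    m=(z>.205)&(z<.24)&(X>.38)&(X<.47)&(abs(Y+.478)<.03)
    if m.sum()>10: print('cap',np.c_[X,Y,z][m].min(0),np.c_[X,Y,z][m].max(0))
E
```

```text
time: 8.83
tool_pos: [0.5574, -0.0636, 0.3158]
ee_rot: [-3.141, 0.0, 0.911]
wrist_force: [0.4, -1.9, -0.5]
width: 0.0423
time: 9.33
tool_pos: [0.5409, -0.0838, 0.2348]
ee_rot: [-3.139, 0.001, 0.91]
wrist_force: [-0.2, 0.5, 0.6]
width: 0.0023
[ 0.5409 -0.0838  0.2348] X 0.2669736302012321 Y -0.4778848098834858 0.002268060833538942
9988 [0.2835 0.2859 0.3404 0.3433] [-0.5309 -0.4234]
592 [0.2864 0.2902 0.3415 0.344 ] [-0.5315 -0.4245]
cap [ 0.40458851 -0.49439692  0.20724422] [ 0.43533459 -0.46212549  0.23204497]
```

View pics/w6.png

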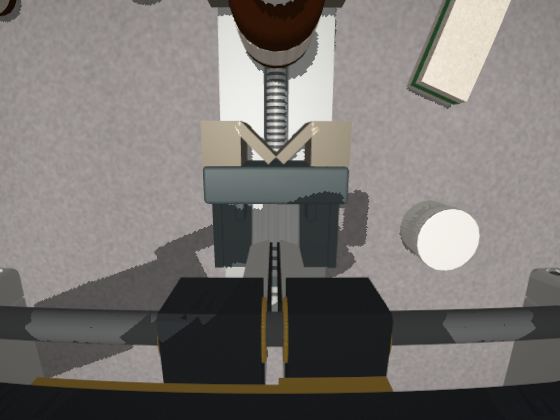

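View pics/t6c.png

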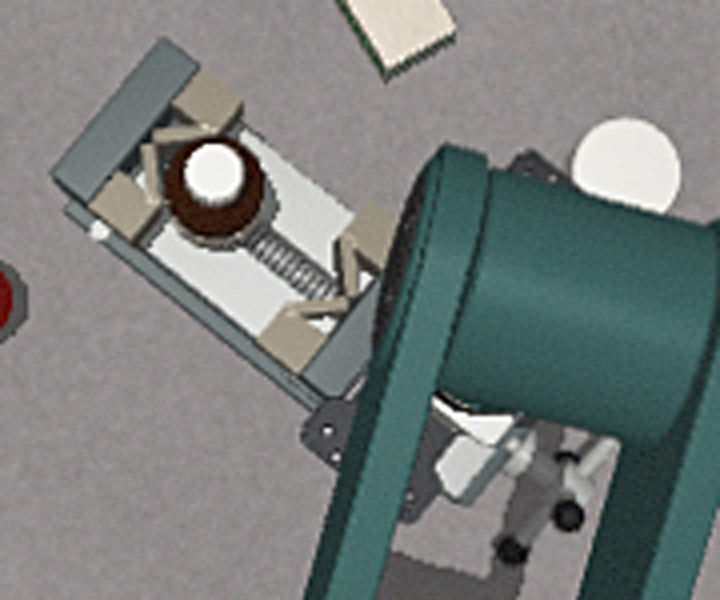

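The lever at (275,225) sits directly under the closed fingers. The jaw back is at X ≈ 0.283 and the finger front at 0.275. I'll press down gradually.

```bash
python3 -m inch '[{"linear":[0,0,-0.2],"twist":0,"gripper":0},{"linear":[0,0,-0.4],"twist":0,"gripper":0},{"linear":[0,0,-0.6],"twist":0,"gripper":0},{"linear":[0,0,-0.75],"twist":0,"gripper":0},{"linear":[0,0,-0.8],"twist":0,"gripper":0},{"linear":[0,0,-0.8],"twist":0,"gripper":0}]'
python3 -m inch '[{"linear":[0,0,-0.04],"twist":0,"gripper":0},{"linear":[0,0,-0.08],"twist":0,"gripper":0},{"linear":[0,0,-0.12],"twist":0,"gripper":0},{"linear":[0,0,-0.12],"twist":0,"gripper":0}]'
python3 -m inch '[{"linear":[0,0,-0.02],"twist":0,"gripper":0},{"linear":[0,0,-0.04],"twist":0,"gripper":0},{"linear":[0,0,-0.04],"twist":0,"gripper":0}]'
```

```text
time: 9.93
tool_pos: [0.5419, -0.0839, 0.1562]
ee_rot: [-3.141, 0.0, 0.91]
wrist_force: [-0.4, -1.0, 0.4]
width: 0.0004
time: 10.27
tool_pos: [0.5426, -0.0853, 0.1458]
ee_rot: [3.137, 0.001, 0.91]
wrist_force: [-1.0, -1.7, 6.1]
width: 0.0002
time: 10.52
tool_pos: [0.5427, -0.0851, 0.1424]
ee_rot: [3.137, -0.0, 0.91]
wrist_force: [-1.9, -2.3, 6.9]
width: 0.0008
```

```bash
python3 -m inch '[{"linear":[0,0,-0.02],"twist":0,"gripper":0},{"linear":[0,0,-0.04],"twist":0,"gripper":0},{"linear":[0,0,-0.04],"twist":0,"gripper":0}]'
python3 -m inch '[{"linear":[0,0,-0.01],"twist":0,"gripper":0},{"linear":[0,0,-0.02],"twist":0,"gripper":0},{"linear":[0,0,-0.02],"twist":0,"gripper":0}]'
```

```text
time: 10.77
tool_pos: [0.5428, -0.085, 0.1392]
ee_rot: [3.137, -0.001, 0.91]
wrist_force: [-3.5, -1.1, 7.6]
width: 0.0005
time: 11.02
tool_pos: [0.5432, -0.0846, 0.139]
ee_rot: [3.136, -0.002, 0.91]
wrist_force: [-3.0, 0.0, 14.0]
width: 0.0005
```

The lever is at its stop (14 N, tips at 0.117). Now I slide along +X.

```bash
python3 -m inch '[{"linear":[0.03,0.04,0],"twist":0,"gripper":0},{"linear":[0.05,0.064,0],"twist":0,"gripper":0},{"linear":[0.075,0.095,0],"twist":0,"gripper":0},{"linear":[0.1,0.126,0],"twist":0,"gripper":0},{"linear":[0.123,0.158,0],"twist":0,"gripper":0}]'
python3 -m inch '[{"linear":[0.03,0.04,0],"twist":0,"gripper":0},{"linear":[0.06,0.08,0],"twist":0,"gripper":0},{"linear":[0.09,0.118,0],"twist":0,"gripper":0},{"linear":[0.123,0.158,0],"twist":0,"gripper":0}]'
python3 - <<'E'
from h import *
o=robot.get_obs();a=np.radians(52);c,s_=np.cos(a),np.sin(a)
print(o['tool_pos'].round(4),'X',o['tool_pos'][:2]@[c,s_],'Y',o['tool_pos'][:2]@[-s_,c],o['wrist_force'])
s=cam('wrist');save(s,'w7')
q=pts(s).reshape(-1,3);X=q[:,:2]@[c,s_];Y=q[:,:2]@[-s_,c];z=q[:,2]
m=(z>.146)&(z<.154)&(X>.25)&(X<.40)&(abs(Y+.478)<.07)
if m.sum()>10: print(m.sum(),np.percentile(X[m],[1,5,95,99]).round(4),np.percentile(Y[m],[1,99]).round(4))
E
```

```text
time: 11.43
tool_pos: [0.5554, -0.0689, 0.139]
ee_rot: [3.135, -0.002, 0.91]
wrist_force: [-3.7, -1.6, 13.9]
width: 0.0004
time: 11.77
tool_pos: [0.5678, -0.0532, 0.139]
ee_rot: [3.135, -0.001, 0.91]
wrist_force: [-4.4, -0.2, 14.0]
width: 0.0008
[ 0.5678 -0.0532  0.139 ] X 0.3076542650478868 Y -0.48012554224883186 [-4.38843071 -0.21831938 13.99283758]
26371 [0.3163 0.3278 0.3828 0.386 ] [-0.5311 -0.4237]
```

View pics/w7.png

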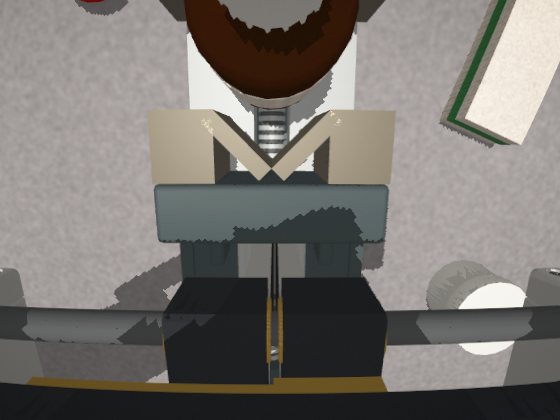

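The jaw is sliding with the tool. The apex is now at X ≈ 0.3605, so about 22 mm remain.

```bash
python3 -m inch '[{"linear":[0.025,0.033,0],"twist":0,"gripper":0},{"linear":[0.05,0.067,0],"twist":0,"gripper":0},{"linear":[0.075,0.1,0],"twist":0,"gripper":0},{"linear":[0.1,0.13,0],"twist":0,"gripper":0}]'
python3 -m inch '[{"linear":[0.01,0.015,0],"twist":0,"gripper":0},{"linear":[0.02,0.028,0],"twist":0,"gripper":0},{"linear":[0.02,0.028,0],"twist":0,"gripper":0}]'
python3 -m inch '[{"linear":[0.006,0.008,0],"twist":0,"gripper":0},{"linear":[0.012,0.016,0],"twist":0,"gripper":0},{"linear":[0.012,0.016,0],"twist":0,"gripper":0}]'
python3 - <<'E'
from h import *
o=robot.get_obs();a=np.radians(52);c,s_=np.cos(a),np.sin(a)
print(o['tool_pos'].round(4),'X',o['tool_pos'][:2]@[c,s_],'Y',o['tool_pos'][:2]@[-s_,c],o['wrist_force'][:2]@[c,s_])
s=cam('wrist');save(s,'w8')
q=pts(s).reshape(-1,3);X=q[:,:2]@[c,s_];Y=q[:,:2]@[-s_,c];z=q[:,2]
m=(z>.146)&(z<.154)&(X>.30)&(X<.43)&(abs(Y+.478)<.07)&(abs(Y+.478)>.03)
if m.sum()>10: print(m.sum(),np.percentile(X[m],[1,5,95,99]).round(4),np.percentile(Y[m],[1,99]).round(4))
E
```

```text
time: 12.15
tool_pos: [0.578, -0.04, 0.139]
ee_rot: [3.135, -0.002, 0.91]
wrist_force: [-3.2, -1.0, 12.1]
width: 0.0001
time: 12.4
tool_pos: [0.5798, -0.0377, 0.139]
ee_rot: [3.135, -0.001, 0.91]
wrist_force: [-3.8, -1.6, 12.9]
width: 0.0003
time: 12.65
tool_pos: [0.5808, -0.0364, 0.139]
ee_rot: [3.135, -0.001, 0.91]
wrist_force: [-4.2, -2.6, 13.4]
width: 0.0008
[ 0.5808 -0.0364  0.139 ] X 0.3288929540967594 Y -0.48009976447513997 -4.647649417623124
14133 [0.347  0.35   0.4049 0.4071] [-0.5316 -0.4231]
```

View pics/w8.png

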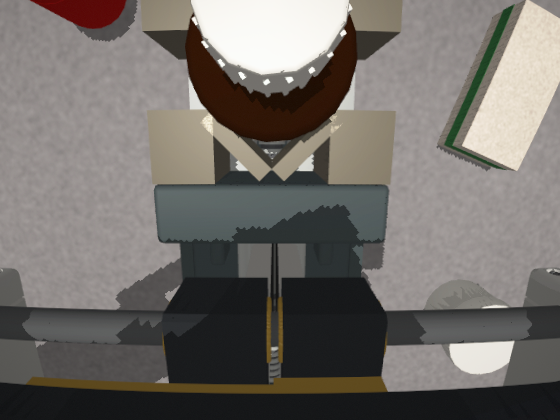

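Apex gap about 86.5 mm, so nearly snug. I'll continue in 1–2 mm steps and watch the force.

```bash
for i in 1; do :; done
python3 -m inch '[{"linear":[0.005,0.008,0],"twist":0,"gripper":0},{"linear":[0.009,0.012,0],"twist":0,"gripper":0},{"linear":[0.009,0.012,0],"twist":0,"gripper":0}]'
python3 -m inch '[{"linear":[0.005,0.008,0],"twist":0,"gripper":0},{"linear":[0.009,0.012,0],"twist":0,"gripper":0},{"linear":[0.009,0.012,0],"twist":0,"gripper":0}]'
```

```text
time: 12.95
tool_pos: [0.5809, -0.0363, 0.139]
ee_rot: [3.135, 0.002, 0.909]
wrist_force: [-6.6, -4.5, 13.2]
width: 0.0004
time: 13.2
tool_pos: [0.581, -0.0361, 0.139]
ee_rot: [3.135, 0.005, 0.909]
wrist_force: [-9.1, -7.0, 15.3]
width: 0.0003
```

The motion has stalled at X ≈ 0.329 with the push rising to 11 N. I'll check that the bottle is seated in both vees.

Run:
```python
from h import *
a=np.radians(52);c,s_=np.cos(a),np.sin(a)
s=cam('wrist');save(s,'w9');t=cam('top');save(t,'t9');crop(t,'t9c',240,140,360,260,5)
for s in (s,t):
    q=pts(s).reshape(-1,3);X=q[:,:2]@[c,s_];Y=q[:,:2]@[-s_,c];z=q[:,2]
    m=(z>.146)&(z<.154)&(X>.30)&(X<.43)&(abs(Y+.478)<.07)&(abs(Y+.478)>.03)
    if m.sum()>10: print(m.sum(),np.percentile(X[m],[1,5,95,99]).round(4))
    m=(z>.222)&(z<.234)&(X>.39)&(X<.47)&(abs(Y+.478)<.03)
    if m.sum()>10: print('cap',np.c_[X,Y,z][m].min(0),np.c_[X,Y,z][m].max(0))
```

```text
14072 [0.3474 0.3504 0.4049 0.4071]
cap [ 0.4074133  -0.49401433  0.22200252] [ 0.42361358 -0.46111195  0.23089285]
127 [0.3678 0.3712 0.4066 0.4075]
cap [ 0.4087121  -0.4937997   0.22242242] [ 0.44003244 -0.46365432  0.23046002]
```

View pics/t9c.png

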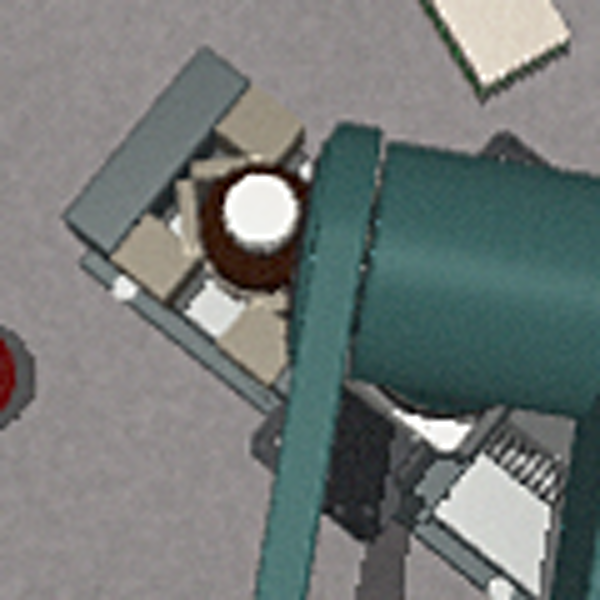

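```bash
python3 -m inch '[{"linear":[0.006,0.008,0],"twist":0,"gripper":0},{"linear":[0.012,0.016,0],"twist":0,"gripper":0},{"linear":[0.012,0.016,0],"twist":0,"gripper":0},{"linear":[0.012,0.016,0],"twist":0,"gripper":0}]'
```

```text
time: 13.63
tool_pos: [0.582, -0.0353, 0.139]
ee_rot: [3.135, 0.006, 0.908]
wrist_force: [-8.0, -7.4, 15.3]
width: 0.0003
```

The finger slipped along the lever: its front is at 0.3385 and the jaw back at about 0.3455. I'll keep going until it bears on the back.

```bash
python3 -m inch '[{"linear":[0.008,0.01,0],"twist":0,"gripper":0},{"linear":[0.015,0.02,0],"twist":0,"gripper":0},{"linear":[0.018,0.024,0],"twist":0,"gripper":0},{"linear":[0.018,0.024,0],"twist":0,"gripper":0}]'
python3 -m inch '[{"linear":[0.006,0.008,0],"twist":0,"gripper":0},{"linear":[0.012,0.016,0],"twist":0,"gripper":0},{"linear":[0.012,0.016,0],"twist":0,"gripper":0}]'
```

```text
time: 13.97
tool_pos: [0.5842, -0.0331, 0.139]
ee_rot: [3.134, 0.006, 0.908]
wrist_force: [-8.0, -8.5, 14.9]
width: 0.0004
time: 14.22
tool_pos: [0.5857, -0.0314, 0.1389]
ee_rot: [3.134, 0.005, 0.908]
wrist_force: [-7.3, -9.1, 13.7]
width: 0.0001
```

Run:
```python
from h import *
o=robot.get_obs();a=np.radians(52);c,s_=np.cos(a),np.sin(a)
print('X',o['tool_pos'][:2]@[c,s_],'Y',o['tool_pos'][:2]@[-s_,c],o['wrist_force'][:2]@[c,s_])
s=cam('wrist')
q=pts(s).reshape(-1,3);X=q[:,:2]@[c,s_];Y=q[:,:2]@[-s_,c];z=q[:,2]
m=(z>.146)&(z<.154)&(X>.30)&(X<.43)&(abs(Y+.478)<.07)&(abs(Y+.478)>.03)
if m.sum()>10: print(m.sum(),np.percentile(X[m],[1,5,95,99]).round(4))
```

```text
X 0.33585298922869394 Y -0.48089203839629063 -11.704157949161582
13726 [0.3474 0.3504 0.405  0.4072]
```

```bash
python3 -m inch '[{"linear":[0.006,0.008,0],"twist":0,"gripper":0},{"linear":[0.012,0.016,0],"twist":0,"gripper":0},{"linear":[0.012,0.016,0],"twist":0,"gripper":0}]'
python3 -m inch '[{"linear":[0.006,0.008,0],"twist":0,"gripper":0},{"linear":[0.012,0.016,0],"twist":0,"gripper":0},{"linear":[0.012,0.016,0],"twist":0,"gripper":0}]'
```

```text
time: 14.52
tool_pos: [0.5866, -0.0303, 0.139]
ee_rot: [3.133, 0.007, 0.908]
wrist_force: [-8.3, -10.8, 14.7]
width: 0.0008
time: 14.77
tool_pos: [0.5867, -0.0302, 0.139]
ee_rot: [3.134, 0.01, 0.907]
wrist_force: [-10.8, -14.4, 15.9]
width: 0.0002
```

The finger is now hard on the jaw back: 18 N and no further motion. I'll lift straight up so the lever can spring back.

```bash
python3 -m inch '[{"linear":[0,0,0.03],"twist":0,"gripper":0},{"linear":[0,0,0.08],"twist":0,"gripper":0},{"linear":[0,0,0.15],"twist":0,"gripper":0},{"linear":[-0.02,-0.03,0.25],"twist":0,"gripper":0},{"linear":[-0.1,-0.13,0.4],"twist":0,"gripper":0},{"linear":[-0.25,-0.33,0.7],"twist":0,"gripper":0},{"linear":[-0.4,-0.5,0.9],"twist":0,"gripper":0},{"linear":[-0.4,-0.5,0.9],"twist":0,"gripper":0}]'
python3 - <<'E'
from h import *
a=np.radians(52);c,s_=np.cos(a),np.sin(a)
o=robot.get_obs();print('X',o['tool_pos'][:2]@[c,s_],'Y',o['tool_pos'][:2]@[-s_,c])
s=cam('wrist');save(s,'w10');crop(s,'w10c',140,60,420,270,2.5)
q=pts(s).reshape(-1,3);X=q[:,:2]@[c,s_];Y=q[:,:2]@[-s_,c];z=q[:,2]
m=(z>.146)&(z<.154)&(X>.30)&(X<.43)&(abs(Y+.478)<.07)&(abs(Y+.478)>.03)
if m.sum()>10: print(m.sum(),np.percentile(X[m],[1,5,95,99]).round(4))
for x in np.arange(.29,.345,.01):
    m=(abs(X-x)<.003)&(abs(Y+.478)<.012)&(z<.15); print(round(x,3),np.median(z[m]) if m.any() else None)
E
```

```text
time: 15.43
tool_pos: [0.5489, -0.0764, 0.2308]
ee_rot: [3.131, -0.004, 0.907]
wrist_force: [0.2, 0.6, 0.8]
width: 0.0003
X 0.2776801018792658 Y -0.47957874832018577
6413 [0.3465 0.3492 0.4049 0.4072]
0.29 0.1408879940671185
0.3 0.13784307464289314
0.31 0.13432685111997722
0.32 0.13137216760408407
0.33 0.1285068648628685
0.34 0.12564722104433274
```

View pics/w10c.png

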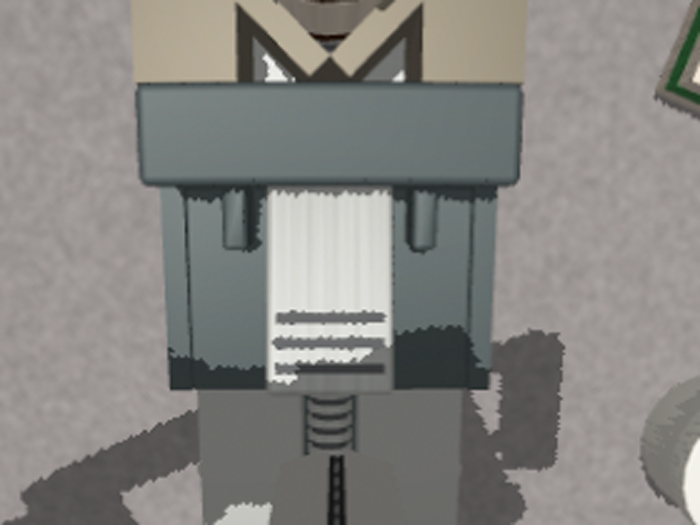

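The lever is up: its free end is at z ≈ 0.141 and the jaw has stayed put. Next I'll find the handle angle from the earlier clear top picture.

Run:
```python
from h import *
a=np.radians(52);c,s_=np.cos(a),np.sin(a)
s=load('top0');P=pts(s);q=P.reshape(-1,3);X=q[:,:2]@[c,s_];Y=q[:,:2]@[-s_,c];z=q[:,2]
im=s['image'].reshape(-1,3).astype(int)
m=(X>.10)&(X<.15)&(abs(Y+.478)<.08)&(z>.03)&(im.max(1)<60)
from scipy.cluster.hierarchy import fclusterdata
k=np.c_[X,Y,z][m];l=fclusterdata(k,.012,'distance')
for i in set(l):
    if (l==i).sum()>8: print((l==i).sum(),k[l==i].mean(0).round(4),k[l==i].max(0).round(4))
ex=np.array([c,s_]);ey=np.array([-s_,c])
def world(X,Y,z): return np.r_[X*ex+Y*ey,z]
for hx in (.129,.132):
  for th in np.radians([0,10,20,30,-10,-20]):
    print(hx,np.degrees(th).round(),[proj(s,world(hx,-.478-.055*np.sin(th+j*np.pi/2),.07+.055*np.cos(th+j*np.pi/2)))[0].round(0).tolist() for j in range(4)])
crop(s,'c3',350,220,420,290,9)
```

```text
45 [ 0.1311 -0.5297  0.0943] [ 0.1394 -0.5212  0.1004]
35 [ 0.131  -0.4254  0.0597] [ 0.1385 -0.418   0.0666]
49 [ 0.1309 -0.4606  0.1284] [ 0.1392 -0.4522  0.1329]
0.129 0.0 [[386.0, 263.0], [394.0, 245.0], [377.0, 261.0], [368.0, 279.0]]
0.129 10.0 [[389.0, 260.0], [393.0, 246.0], [375.0, 264.0], [369.0, 279.0]]
0.129 20.0 [[391.0, 257.0], [392.0, 246.0], [373.0, 267.0], [370.0, 279.0]]
0.129 30.0 [[392.0, 254.0], [390.0, 247.0], [371.0, 269.0], [372.0, 278.0]]
0.129 -10.0 [[384.0, 266.0], [395.0, 246.0], [379.0, 258.0], [368.0, 278.0]]
0.129 -20.0 [[381.0, 269.0], [395.0, 246.0], [381.0, 256.0], [368.0, 277.0]]
0.132 0.0 [[385.0, 262.0], [393.0, 245.0], [376.0, 260.0], [367.0, 278.0]]
0.132 10.0 [[388.0, 259.0], [392.0, 245.0], [374.0, 263.0], [368.0, 278.0]]
0.132 20.0 [[390.0, 256.0], [391.0, 246.0], [372.0, 266.0], [369.0, 278.0]]
0.132 30.0 [[391.0, 254.0], [389.0, 247.0], [370.0, 269.0], [371.0, 277.0]]
0.132 -10.0 [[383.0, 266.0], [394.0, 245.0], [378.0, 258.0], [367.0, 278.0]]
0.132 -20.0 [[380.0, 269.0], [395.0, 246.0], [381.0, 255.0], [367.0, 277.0]]
```

View pics/c3.png

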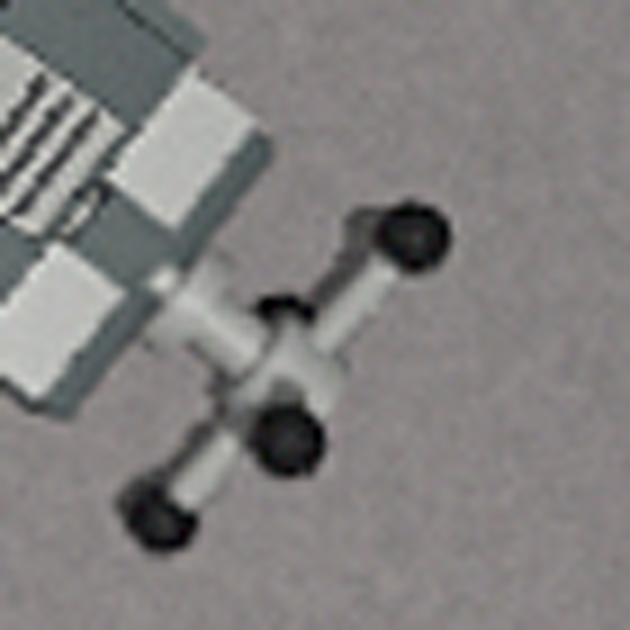

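The balls put the hub at X ≈ 0.131, Y ≈ −0.4777, with the handle at θ ≈ −18.5° (the top arm leans to +y). Plan: push the top arm from its +y side with the closed fingers, tips 25 mm above the axis.

```bash
cat > hub.py <<'E'
from h import *
a=np.radians(52);c,s_=np.cos(a),np.sin(a)
def st():
    o=robot.get_obs();p=o['tool_pos'];f=o['wrist_force']
    X=p[:2]@[c,s_]-.131;d=p[:2]@[-s_,c]+.4777
    print('t',round(o['time'],2),'dX %.4f d %.4f z %.4f yaw %.2f'%(X,d,p[2],np.degrees(o['ee_rot'][2])),'fX %.1f fY %.1f fz %.1f'%(f[:2]@[c,s_],f[:2]@[-s_,c],f[2]))
E
python3 -m inch '[{"linear":[-0.25,-0.17,0],"twist":0,"gripper":0},{"linear":[-0.5,-0.35,0],"twist":0,"gripper":0},{"linear":[-0.75,-0.52,0],"twist":0,"gripper":0},{"linear":[-1,-0.68,0],"twist":0,"gripper":0},{"linear":[-1,-0.68,0],"twist":0,"gripper":0}]'
python3 -m inch '[{"linear":[-0.15,-0.1,-0.2],"twist":0,"gripper":0},{"linear":[-0.27,-0.18,-0.4],"twist":0,"gripper":0},{"linear":[-0.27,-0.18,-0.6],"twist":0,"gripper":0},{"linear":[-0.27,-0.18,-0.6],"twist":0,"gripper":0},{"linear":[-0.27,-0.18,-0.6],"twist":0,"gripper":0}]'
python3 - <<'E'
from hub import *
st()
s=cam('scene');save(s,'s11');crop(s,'s11c',190,90,320,200,5)
s=cam('wrist');save(s,'w11')
E
```

```text
time: 15.9
tool_pos: [0.4451, -0.1427, 0.2228]
ee_rot: [-3.139, 0.002, 0.907]
wrist_force: [0.4, 0.8, -0.2]
width: -0.0
time: 16.32
tool_pos: [0.4207, -0.1586, 0.1623]
ee_rot: [-3.138, -0.0, 0.911]
wrist_force: [-0.1, -0.3, 1.4]
width: 0.0007
t 16.32 dX 0.0031 d 0.0485 z 0.1623 yaw 52.19 fX -0.3 fY -0.1 fz 1.4
```

View pics/s11c.png

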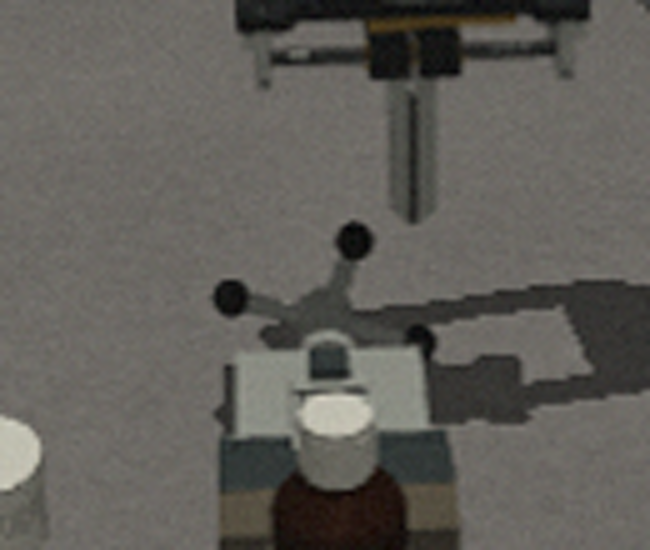

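View pics/w11.png

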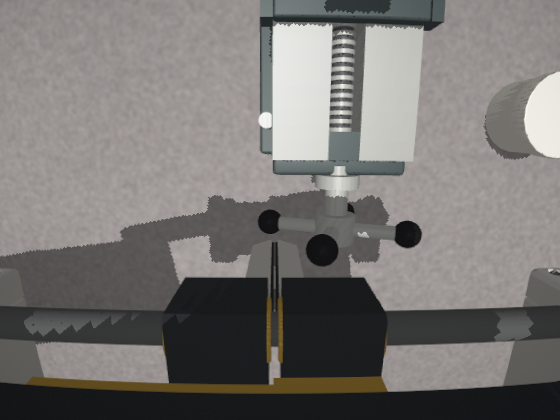

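The top ball is at scene crop (355,240) and the closed fingers are on its +y side. I'll lower to z ≈ 0.117, then push towards −y.

```bash
python3 -m inch '[{"linear":[-0.02,-0.025,-0.2],"twist":0,"gripper":0},{"linear":[-0.02,-0.025,-0.4],"twist":0,"gripper":0},{"linear":[-0.02,-0.025,-0.45],"twist":0,"gripper":0},{"linear":[-0.02,-0.025,-0.45],"twist":0,"gripper":0}]'
python3 -c "from hub import *; st()"
python3 -m inch '[{"linear":[0.03,-0.025,0],"twist":0,"gripper":0},{"linear":[0.06,-0.049,0],"twist":0,"gripper":0},{"linear":[0.08,-0.062,0],"twist":0,"gripper":0},{"linear":[0.08,-0.062,0],"twist":0,"gripper":0}]'
python3 -c "from hub import *; st()"
python3 -m inch '[{"linear":[0.03,-0.025,0],"twist":0,"gripper":0},{"linear":[0.06,-0.049,0],"twist":0,"gripper":0},{"linear":[0.08,-0.062,0],"twist":0,"gripper":0},{"linear":[0.08,-0.062,0],"twist":0,"gripper":0}]'
python3 -c "from hub import *; st()"
```

```text
time: 16.75
tool_pos: [0.4188, -0.1617, 0.1184]
ee_rot: [-3.14, 0.0, 0.911]
wrist_force: [-0.6, -0.5, -0.0]
width: 0.0005
t 16.75 dX -0.0005 d 0.0481 z 0.1184 yaw 52.19 fX -0.7 fY 0.2 fz -0.0
time: 17.08
tool_pos: [0.4276, -0.1686, 0.1204]
ee_rot: [3.141, -0.001, 0.91]
wrist_force: [-3.0, 2.7, 3.4]
width: 0.0002
t 17.08 dX -0.0006 d 0.0369 z 0.1204 yaw 52.15 fX 0.2 fY 4.0 fz 3.4
time: 17.42
tool_pos: [0.4356, -0.1751, 0.1195]
ee_rot: [3.14, -0.0, 0.91]
wrist_force: [-2.0, 0.1, 1.5]
width: 0.0006
t 17.42 dX -0.0008 d 0.0267 z 0.1195 yaw 52.14 fX -1.2 fY 1.6 fz 1.5
```

```bash
python3 -m inch '[{"linear":[0.03,-0.025,0],"twist":0,"gripper":0},{"linear":[0.06,-0.049,0],"twist":0,"gripper":0},{"linear":[0.08,-0.062,0],"twist":0,"gripper":0},{"linear":[0.08,-0.062,0],"twist":0,"gripper":0}]'
python3 -c "from hub import *; st()"
python3 -m inch '[{"linear":[0.03,-0.025,0],"twist":0,"gripper":0},{"linear":[0.06,-0.049,0],"twist":0,"gripper":0},{"linear":[0.08,-0.062,0],"twist":0,"gripper":0},{"linear":[0.08,-0.062,0],"twist":0,"gripper":0}]'
python3 - <<'E'
from hub import *
st()
s=cam('scene');save(s,'s12');crop(s,'s12c',190,90,320,200,5)
E
```

```text
time: 17.75
tool_pos: [0.4436, -0.1815, 0.1189]
ee_rot: [3.14, 0.0, 0.91]
wrist_force: [-0.9, 0.7, 1.0]
width: 0.0004
t 17.75 dX -0.0010 d 0.0164 z 0.1189 yaw 52.13 fX 0.0 fY 1.1 fz 1.0
time: 18.08
tool_pos: [0.4513, -0.1876, 0.1187]
ee_rot: [3.141, 0.0, 0.91]
wrist_force: [-1.0, 0.6, 0.5]
width: 0.0005
t 18.08 dX -0.0009 d 0.0066 z 0.1187 yaw 52.14 fX -0.1 fY 1.1 fz 0.5
```

View pics/s12c.png

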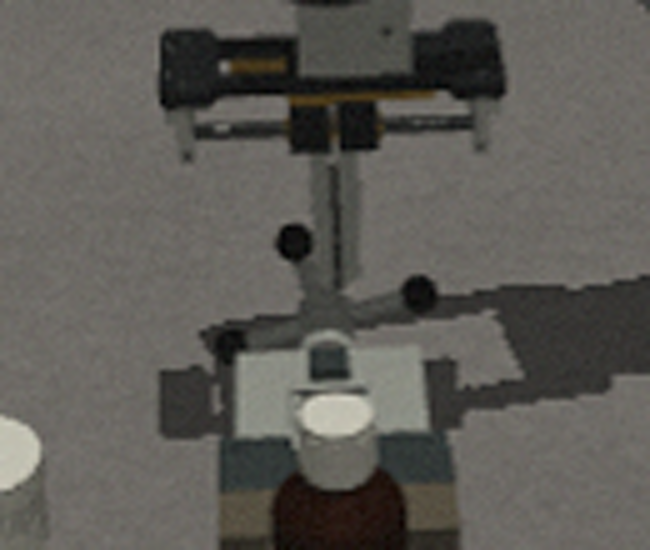

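The top arm now leans to −y at (293,243), θ ≈ +22°. I'll continue the stroke.

```bash
python3 -m inch '[{"linear":[0.02,-0.017,0],"twist":0,"gripper":0},{"linear":[0.04,-0.033,0],"twist":0,"gripper":0},{"linear":[0.06,-0.047,0],"twist":0,"gripper":0},{"linear":[0.06,-0.047,0],"twist":0,"gripper":0}]'
python3 -c "from hub import *; st()"
python3 -m inch '[{"linear":[0.02,-0.017,0],"twist":0,"gripper":0},{"linear":[0.04,-0.033,0],"twist":0,"gripper":0},{"linear":[0.05,-0.039,0],"twist":0,"gripper":0},{"linear":[0.05,-0.039,0],"twist":0,"gripper":0}]'
python3 - <<'E'
from hub import *
st()
s=cam('scene');save(s,'s13');crop(s,'s13c',190,90,320,200,5)
E
```

```text
time: 18.47
tool_pos: [0.456, -0.1913, 0.1179]
ee_rot: [-3.138, 0.0, 0.91]
wrist_force: [-3.0, 2.3, -1.4]
width: 0.0003
t 18.47 dX -0.0009 d 0.0006 z 0.1179 yaw 52.15 fX -0.1 fY 3.8 fz -1.4
time: 18.8
tool_pos: [0.4608, -0.195, 0.1178]
ee_rot: [-3.138, 0.001, 0.91]
wrist_force: [-4.4, 3.1, -1.1]
width: 0.0006
t 18.8 dX -0.0010 d -0.0055 z 0.1178 yaw 52.15 fX -0.2 fY 5.4 fz -1.1
```

View pics/s13c.png

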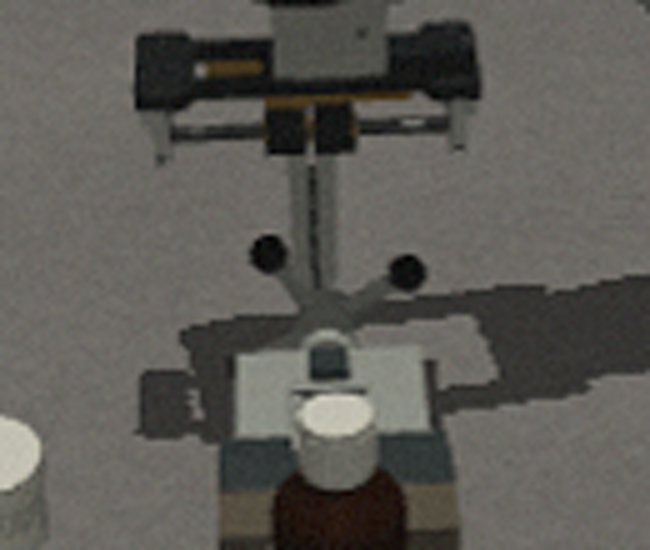

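```bash
cat >> hub.py <<'E'
from scipy.optimize import least_squares
def W(X,Y,z): return np.r_[X*np.array([c,s_])+Y*np.array([-s_,c]),z]
def balls(s,th): return np.array([proj(s,W(.131,-.4777-.055*np.sin(th+j*np.pi/2),.07+.055*np.cos(th+j*np.pi/2)))[0] for j in (0,-1,1,2)])
def fit(s,pix,js,th0):
    r=least_squares(lambda p:(balls(s,p[0])[js]+p[1:]-pix).ravel(),[th0,0,0]);return np.degrees(r.x[0]),r.x[1:],np.abs(r.fun).max()
E
python3 - <<'E'
from hub import *
for f,p,th in [('s11',[[355,240],[420,342],[231,298]],-.3),('s12',[[293,243],[419,293]],.4),('s13',[[268,253],[407,271]],.6)]:
    s=load(f);p=np.array(p)/5+[190,90]-.4
    print(f,fit(s,p,[0,1,2][:len(p)],th))
E
```

```text
s11 (np.float64(-18.179838533902416), array([0.21163562, 0.05511289]), np.float64(0.13713396385509213))
s12 (np.float64(17.46595761698657), array([0.10406788, 0.20889312]), np.float64(0.0038435549137716407))
s13 (np.float64(33.80402874205157), array([ 0.15068163, -0.05667584]), np.float64(0.005505361191666225))
```

Ball fits are tight (under 0.2 px): the handle went −18.2° → 33.8°, a turn of 52°. Continuing the stroke.

```bash
python3 -m inch '[{"linear":[0.02,-0.017,0],"twist":0,"gripper":0},{"linear":[0.04,-0.033,0],"twist":0,"gripper":0},{"linear":[0.06,-0.047,0],"twist":0,"gripper":0},{"linear":[0.06,-0.047,0],"twist":0,"gripper":0}]'
python3 - <<'E'
from hub import *
st()
s=cam('scene');save(s,'s14');crop(s,'s14c',190,90,320,200,5)
E
```

```text
time: 19.18
tool_pos: [0.4674, -0.2, 0.1183]
ee_rot: [-3.139, 0.0, 0.91]
wrist_force: [-3.8, 2.4, -0.4]
width: 0.0
t 19.18 dX -0.0009 d -0.0137 z 0.1183 yaw 52.15 fX -0.5 fY 4.5 fz -0.4
```

View pics/s14c.png

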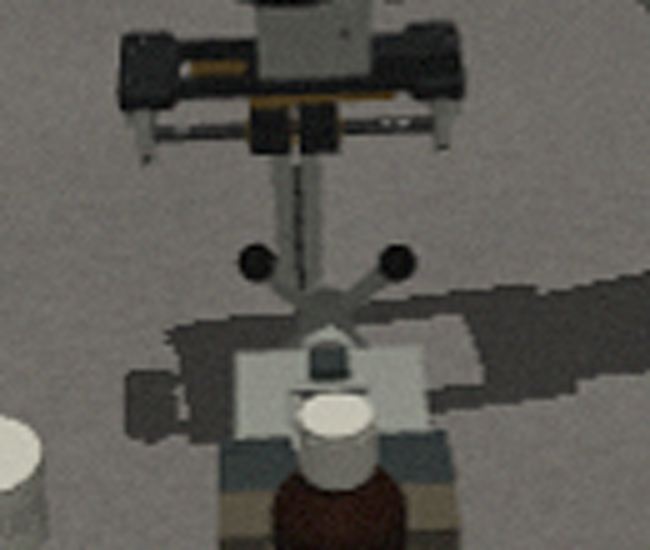

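The handle is at about 42°. I'll lift over and take the next arm from its +y side.

```bash
python3 -m inch '[{"linear":[-0.03,0.02,0.2],"twist":0,"gripper":0},{"linear":[-0.03,0.02,0.5],"twist":0,"gripper":0},{"linear":[-0.3,0.24,0.5],"twist":0,"gripper":0},{"linear":[-0.55,0.43,0.5],"twist":0,"gripper":0},{"linear":[-0.68,0.53,0.5],"twist":0,"gripper":0},{"linear":[-0.68,0.53,0.4],"twist":0,"gripper":0},{"linear":[-0.68,0.53,0.2],"twist":0,"gripper":0},{"linear":[-0.68,0.53,0],"twist":0,"gripper":0},{"linear":[-0.68,0.53,0],"twist":0,"gripper":0}]'
python3 - <<'E'
from hub import *
st()
s=cam('scene');save(s,'s15');crop(s,'s15c',190,90,320,200,5)
t=load('s14');print(fit(t,np.array([[256,262],[398,262]])/5+[190,90]-.4,[0,1],.7))
E
```

```text
time: 19.98
tool_pos: [0.3988, -0.1472, 0.1152]
ee_rot: [-3.138, 0.001, 0.91]
wrist_force: [0.0, 0.1, -0.7]
width: 0.0007
t 19.98 dX -0.0015 d 0.0728 z 0.1152 yaw 52.13 fX 0.1 fY 0.1 fz -0.7
(np.float64(42.55354331406421), array([0.15311557, 0.07153282]), np.float64(0.0916243830108101))
```

View pics/s15c.png

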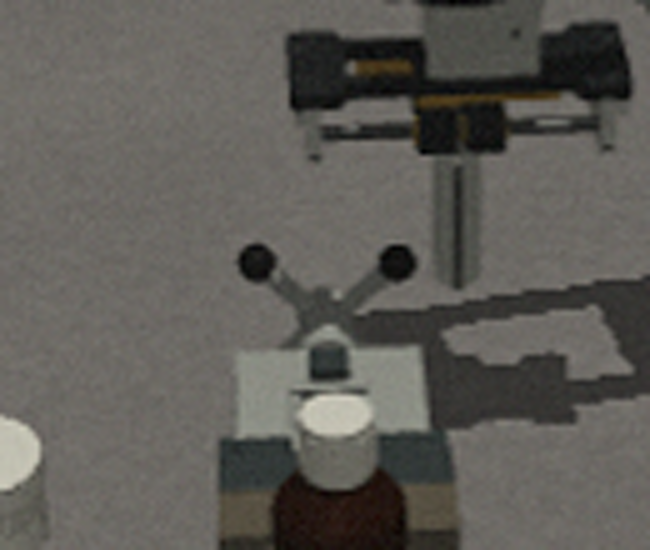

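The handle stayed put (42.5°, turn 60.7°), and the finger sits outside the next ball at (398,262). Second stroke.

```bash
python3 -m inch '[{"linear":[0.04,-0.031,0.02],"twist":0,"gripper":0},{"linear":[0.08,-0.062,0.02],"twist":0,"gripper":0},{"linear":[0.12,-0.093,0.02],"twist":0,"gripper":0},{"linear":[0.16,-0.124,0.02],"twist":0,"gripper":0},{"linear":[0.2,-0.155,0.02],"twist":0,"gripper":0},{"linear":[0.2,-0.155,0.02],"twist":0,"gripper":0}]'
python3 -c "from hub import *; st()"
python3 -m inch '[{"linear":[0.04,-0.031,0],"twist":0,"gripper":0},{"linear":[0.08,-0.062,0],"twist":0,"gripper":0},{"linear":[0.12,-0.093,0],"twist":0,"gripper":0},{"linear":[0.16,-0.124,0],"twist":0,"gripper":0},{"linear":[0.16,-0.124,0],"twist":0,"gripper":0}]'
python3 - <<'E'
from hub import *
st()
s=cam('scene');save(s,'s16');crop(s,'s16c',190,90,320,200,5)
E
```

```text
time: 20.53
tool_pos: [0.4098, -0.1549, 0.1229]
ee_rot: [-3.107, 0.001, 0.912]
wrist_force: [-34.6, 26.0, 31.1]
width: 0.0005
t 20.53 dX -0.0007 d 0.0594 z 0.1229 yaw 52.23 fX -0.8 fY 43.3 fz 31.1
time: 20.95
tool_pos: [0.4164, -0.1599, 0.1297]
ee_rot: [-3.079, 0.002, 0.913]
wrist_force: [-68.2, 45.3, 87.5]
width: 0.0005
t 20.95 dX -0.0007 d 0.0511 z 0.1297 yaw 52.33 fX -6.3 fY 81.6 fz 87.5
```

View pics/s16c.png

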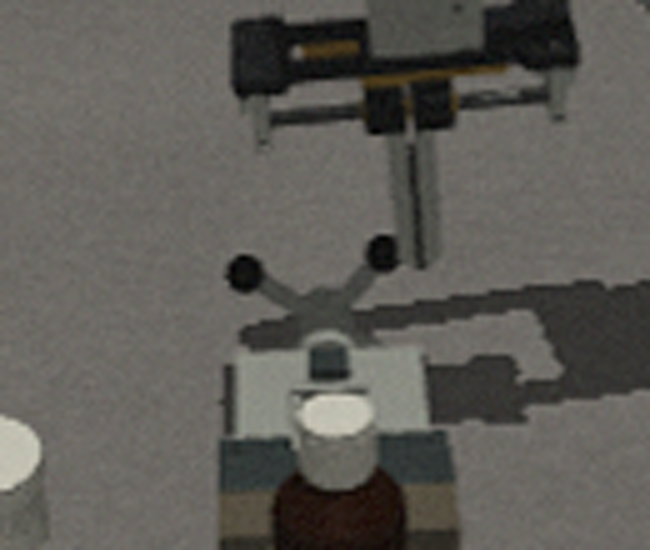

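The force is far too high: the finger is jamming on the ball at this angle. I'll back off at once.

```bash
python3 -m inch '[{"linear":[-0.06,0.047,0.03],"twist":0,"gripper":0},{"linear":[-0.12,0.093,0.06],"twist":0,"gripper":0},{"linear":[-0.2,0.155,0.1],"twist":0,"gripper":0},{"linear":[-0.2,0.155,0.1],"twist":0,"gripper":0}]'
python3 - <<'E'
from hub import *
st()
s=cam('scene');save(s,'s17');crop(s,'s17c',190,90,320,200,5)
E
```

```text
time: 21.33
tool_pos: [0.4174, -0.1603, 0.1346]
ee_rot: [3.134, -0.001, 0.911]
wrist_force: [0.6, -0.1, 0.7]
width: 0.0004
t 21.33 dX -0.0004 d 0.0501 z 0.1346 yaw 52.18 fX 0.3 fY -0.5 fz 0.7
```

View pics/s17c.png

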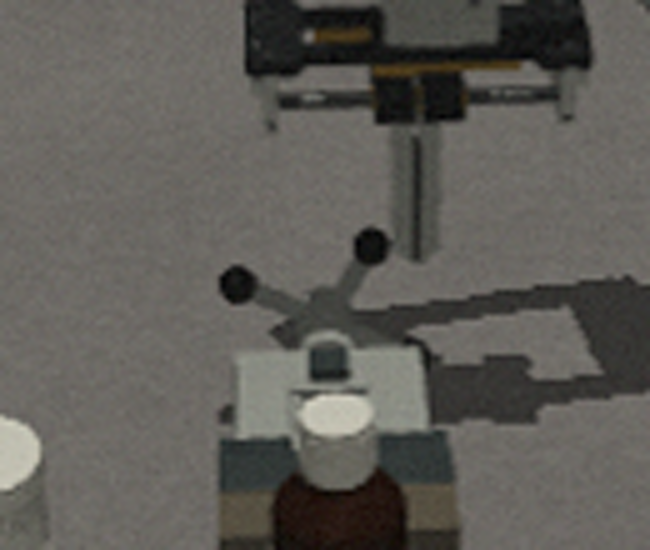

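The force is now zero and the arm followed to about −30°. I'll measure the angle; from here I'll follow the ball's arc, rising as I push.

```bash
python3 - <<'E'
from hub import *
for f,p in [('s16',[[244,273],[382,254]]),('s17',[[237,285],[370,245]])]:
    t=load(f);print(f,fit(t,np.array(p)/5+[190,90]-.4,[0,1],.9))
E
python3 -m inch '[{"linear":[-0.03,0.025,-0.05],"twist":0,"gripper":0},{"linear":[-0.03,0.025,-0.15],"twist":0,"gripper":0},{"linear":[-0.03,0.025,-0.22],"twist":0,"gripper":0},{"linear":[-0.03,0.025,-0.22],"twist":0,"gripper":0}]'
python3 -c "from hub import *; st()"
```

```text
s16 (np.float64(51.90896211271842), array([-0.3951491 ,  0.21545563]), np.float64(0.15323306647104573))
s17 (np.float64(62.33732071968475), array([ 0.14796035, -0.01021876]), np.float64(0.01871354989992824))
time: 21.72
tool_pos: [0.4115, -0.1567, 0.1056]
ee_rot: [-3.136, 0.001, 0.91]
wrist_force: [0.2, -0.2, -1.0]
width: 0.0001
t 21.72 dX -0.0012 d 0.0570 z 0.1056 yaw 52.13 fX -0.0 fY -0.3 fz -1.0
```

Turn so far is 80.5°. Now small steps with a rise, checking the force after each.

```bash
python3 -m inch '[{"linear":[0.04,-0.031,0],"twist":0,"gripper":0},{"linear":[0.065,-0.05,0.01],"twist":0,"gripper":0},{"linear":[0.08,-0.062,0.02],"twist":0,"gripper":0},{"linear":[0.08,-0.062,0.02],"twist":0,"gripper":0}]'
python3 -c "from hub import *; st()"
```

```text
time: 22.05
tool_pos: [0.4207, -0.1634, 0.1106]
ee_rot: [-3.14, 0.0, 0.91]
wrist_force: [-2.0, 1.2, -1.9]
width: 0.0009
t 22.05 dX -0.0008 d 0.0456 z 0.1106 yaw 52.14 fX -0.3 fY 2.3 fz -1.9
```

```bash
python3 -m inch '[{"linear":[0.02,-0.016,0.013],"twist":0,"gripper":0},{"linear":[0.04,-0.031,0.026],"twist":0,"gripper":0},{"linear":[0.04,-0.031,0.026],"twist":0,"gripper":0}]'
python3 -c "from hub import *; st()"
```

```text
time: 22.3
tool_pos: [0.4252, -0.167, 0.114]
ee_rot: [3.141, 0.0, 0.91]
wrist_force: [-2.9, 0.6, -0.8]
width: 0.0004
t 22.3 dX -0.0008 d 0.0398 z 0.1140 yaw 52.14 fX -1.3 fY 2.7 fz -0.8
```

Smooth at about 3 N. Continuing.

```bash
python3 -m inch '[{"linear":[0.02,-0.016,0.007],"twist":0,"gripper":0},{"linear":[0.04,-0.031,0.012],"twist":0,"gripper":0},{"linear":[0.06,-0.047,0.016],"twist":0,"gripper":0},{"linear":[0.08,-0.062,0.02],"twist":0,"gripper":0},{"linear":[0.08,-0.062,0.02],"twist":0,"gripper":0}]'
python3 -c "from hub import *; st()"
```

```text
time: 22.72
tool_pos: [0.4338, -0.1732, 0.1172]
ee_rot: [3.139, -0.001, 0.91]
wrist_force: [-3.0, 2.6, 3.5]
width: 0.0003
t 22.72 dX -0.0004 d 0.0292 z 0.1172 yaw 52.15 fX 0.2 fY 4.0 fz 3.5
```

```bash
python3 -m inch '[{"linear":[0.02,-0.016,0.003],"twist":0,"gripper":0},{"linear":[0.04,-0.031,0.004],"twist":0,"gripper":0},{"linear":[0.06,-0.047,0.003],"twist":0,"gripper":0},{"linear":[0.08,-0.062,0],"twist":0,"gripper":0},{"linear":[0.08,-0.062,0],"twist":0,"gripper":0}]'
python3 -c "from hub import *; st()"
```

```text
time: 23.13
tool_pos: [0.4418, -0.1793, 0.1164]
ee_rot: [3.139, -0.001, 0.91]
wrist_force: [-2.0, 1.9, 1.5]
width: 0.0004
t 23.13 dX -0.0003 d 0.0192 z 0.1164 yaw 52.15 fX 0.3 fY 2.7 fz 1.5
```

```bash
python3 -m inch '[{"linear":[0.02,-0.016,0],"twist":0,"gripper":0},{"linear":[0.04,-0.031,0],"twist":0,"gripper":0},{"linear":[0.06,-0.047,0],"twist":0,"gripper":0},{"linear":[0.08,-0.062,0],"twist":0,"gripper":0},{"linear":[0.08,-0.062,0],"twist":0,"gripper":0}]'
python3 - <<'E'
from hub import *
st()
s=cam('scene');save(s,'s18');crop(s,'s18c',190,90,320,200,5)
E
```

```text
time: 23.55
tool_pos: [0.4495, -0.1857, 0.1156]
ee_rot: [3.14, -0.0, 0.91]
wrist_force: [-1.7, 1.6, 1.3]
width: 0.0005
t 23.55 dX -0.0005 d 0.0092 z 0.1156 yaw 52.14 fX 0.2 fY 2.3 fz 1.3
```

View pics/s18c.png

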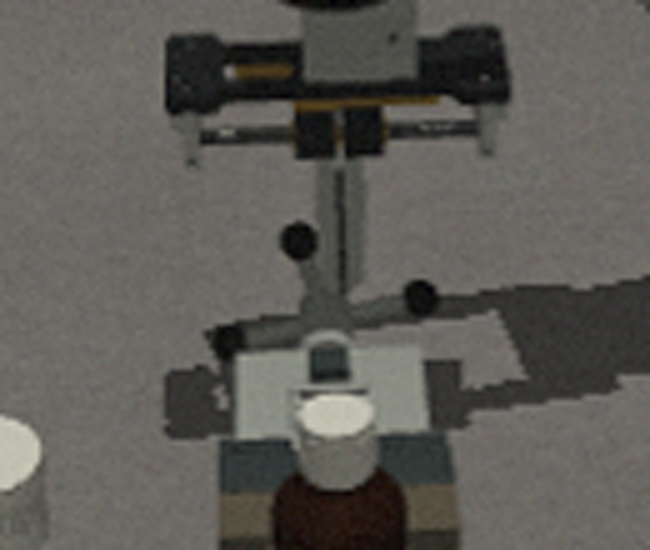

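About 14° past vertical. I'll back off gently and measure both the handle turn and the jaw's travel.

```bash
python3 -m inch '[{"linear":[-0.06,0.047,0.02],"twist":0,"gripper":0},{"linear":[-0.06,0.047,0.3],"twist":0,"gripper":0},{"linear":[-0.06,0.047,0.6],"twist":0,"gripper":0},{"linear":[-0.06,0.047,0.9],"twist":0,"gripper":0},{"linear":[0,0.1,1],"twist":0,"gripper":0}]'
python3 -m inch '[{"linear":[0.25,0.25,0],"twist":0,"gripper":0},{"linear":[0.5,0.5,0.1],"twist":0,"gripper":0},{"linear":[0.75,0.75,0.12],"twist":0,"gripper":0},{"linear":[1,0.97,0.12],"twist":0,"gripper":0},{"linear":[1,0.97,0.12],"twist":0,"gripper":0},{"linear":[1,0.97,0.12],"twist":0,"gripper":0}]'
python3 - <<'E'
from hub import *
print(fit(load('s18'),np.array([[298,240],[421,297],[228,341]])/5+[190,90]-.4,[0,1,2],.3))
st()
def jaw(s,tag):
    q=pts(s).reshape(-1,3);X=q[:,:2]@[c,s_];Y=q[:,:2]@[-s_,c];z=q[:,2]
    side=(abs(Y+.478)<.052)&(abs(Y+.478)>.03)
    m=(z>.146)&(z<.154)&(X>.30)&(X<.43)&side
    mf=(z>.146)&(z<.154)&(X>.43)&(X<.55)&side
    print(tag,np.percentile(X[m],[1,5,95,99]).round(4),np.percentile(X[mf],[1,5,95,99]).round(4) if mf.sum()>20 else '')
s=cam('wrist');save(s,'w19');jaw(s,'now');jaw(load('w10'),'w10');jaw(load('w9'),'w9')
s=cam('top');save(s,'t19');jaw(s,'top now');crop(s,'t19c',240,140,420,290,4)
s=cam('scene');save(s,'s19');crop(s,'s19c',190,90,320,290,3)
E
```

```text
time: 24.02
tool_pos: [0.4503, -0.1768, 0.2206]
ee_rot: [3.132, -0.001, 0.908]
wrist_force: [0.6, 0.1, -0.4]
width: 0.0009
time: 24.52
tool_pos: [0.5495, -0.0768, 0.2258]
ee_rot: [-3.14, 0.001, 0.913]
wrist_force: [-0.7, -0.1, -0.0]
width: 0.0003
(np.float64(13.063645549167788), array([-0.2956319 , -0.08775179]), np.float64(0.4027911377336295))
t 24.52 dX 0.1468 d -0.0026 z 0.2258 yaw 52.31 fX -0.5 fY 0.5 fz -0.0
now [0.3477 0.3501 0.4052 0.4075] 
w10 [0.3465 0.3488 0.4048 0.4072] 
w9 [0.3473 0.3503 0.4048 0.407 ] [0.4401 0.4406 0.4522 0.4528]
top now [0.3485 0.3507 0.4037 0.4078] [0.4416 0.445  0.5017 0.5042]
```

View pics/w19.png

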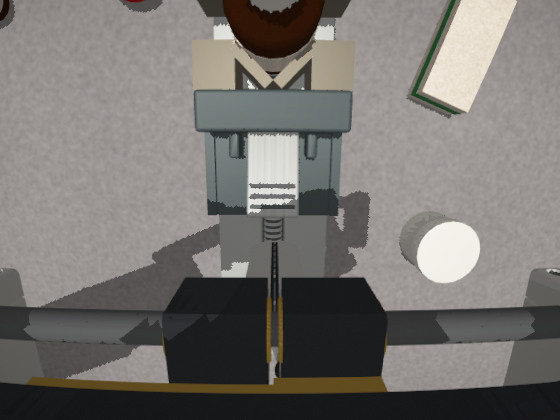

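View pics/s19c.png

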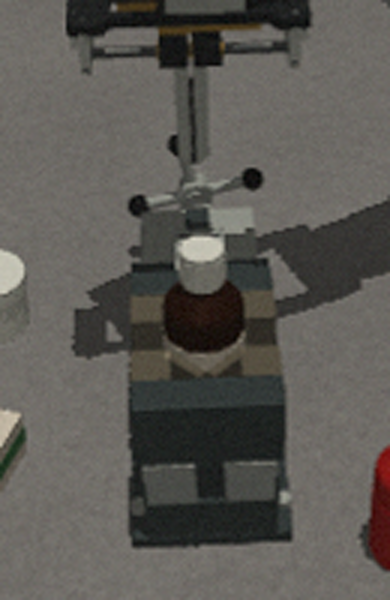

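The jaw's steel back edge appears to have moved about 1.2 mm and its rubber mouth only 0.3 mm, but this measurement is coarse. I'll check with subpixel registration in the fixed scene camera.

Run:
```python
from hub import *
fs=['s11','s12','s13','s14','s15','s17','s18','s19']
im={f:cv2.cvtColor(load(f)['image'],cv2.COLOR_RGB2GRAY).astype(np.float32) for f in fs}
s=load('s11')
for X,z in [(.346,.15),(.348,.15),(.38,.15),(.4075,.15),(.442,.15),(.50,.15)]:
    print(X,[proj(s,W(X,-.478+y,z))[0].round(1).tolist() for y in (-.05,-.03,.03,.05)])
p0=proj(s,W(.346,-.478,.15))[0];p1=proj(s,W(.348,-.478,.15))[0];print('2mm px',p1-p0)
# vertical edge profile at columns left & right of bottle
def prof(f,u0,u1,v0,v1): return im[f][v0:v1,u0:u1].mean(1)
for f in fs: print(f,prof(f,238,244,168,205).round(0).astype(int).tolist())
for f in fs: print(f,prof(f,270,277,168,205).round(0).astype(int).tolist())
crop(load('s18'),'s18d',225,150,295,230,9)
```

```text
0.346 [[235.1, 178.9], [243.6, 178.5], [269.1, 177.5], [277.6, 177.2]]
0.348 [[235.1, 179.4], [243.6, 179.1], [269.1, 178.1], [277.6, 177.7]]
0.38 [[235.1, 188.0], [243.8, 187.6], [269.9, 186.6], [278.6, 186.2]]
0.4075 [[235.1, 195.7], [244.0, 195.3], [270.6, 194.2], [279.4, 193.9]]
0.442 [[235.1, 205.8], [244.2, 205.4], [271.5, 204.2], [280.5, 203.9]]
0.5 [[235.1, 223.9], [244.6, 223.5], [273.0, 222.2], [282.5, 221.8]]
2mm px [0.02862797 0.52220496]
s11 [140, 141, 140, 140, 141, 140, 139, 143, 138, 92, 50, 54, 54, 54, 55, 55, 55, 54, 55, 62, 75, 82, 79, 78, 80, 78, 78, 80, 75, 55, 41, 47, 46, 46, 43, 43, 45]
s12 [140, 140, 141, 140, 140, 141, 141, 142, 140, 99, 50, 54, 55, 55, 56, 55, 56, 55, 56, 61, 75, 81, 80, 78, 78, 80, 77, 79, 76, 56, 44, 48, 45, 44, 44, 45, 45]
s13 [138, 140, 142, 141, 141, 140, 142, 143, 140, 103, 49, 54, 53, 53, 54, 56, 56, 56, 54, 62, 72, 80, 81, 79, 76, 79, 76, 80, 77, 56, 46, 48, 45, 44, 46, 44, 45]
s14 [141, 138, 141, 141, 141, 142, 142, 142, 140, 108, 48, 54, 52, 55, 56, 57, 54, 55, 56, 60, 72, 80, 81, 80, 79, 78, 80, 80, 76, 55, 45, 46, 44, 45, 45, 43,
[... 1226 characters left out ...]
 71, 70, 68, 67, 67, 69, 63, 37, 39, 38, 42, 49, 57, 57, 59, 57]
s15 [115, 117, 118, 122, 124, 122, 126, 123, 80, 51, 53, 56, 54, 54, 55, 55, 54, 54, 63, 78, 76, 71, 72, 68, 66, 68, 65, 61, 38, 39, 40, 41, 49, 56, 56, 56, 57]
s17 [115, 116, 118, 121, 121, 123, 126, 128, 87, 50, 53, 54, 56, 53, 55, 55, 54, 54, 64, 78, 74, 71, 69, 69, 67, 66, 69, 63, 38, 38, 39, 41, 47, 57, 56, 57, 56]
s18 [116, 116, 120, 119, 123, 124, 125, 125, 92, 51, 53, 52, 53, 54, 55, 54, 55, 56, 62, 71, 74, 71, 70, 67, 67, 68, 67, 65, 39, 39, 39, 41, 48, 58, 56, 58, 59]
s19 [77, 63, 65, 65, 64, 64, 69, 74, 49, 33, 50, 55, 55, 55, 55, 55, 54, 56, 64, 74, 77, 71, 70, 68, 68, 67, 68, 63, 40, 38, 38, 39, 47, 57, 56, 57, 58]
```

View pics/s18d.png

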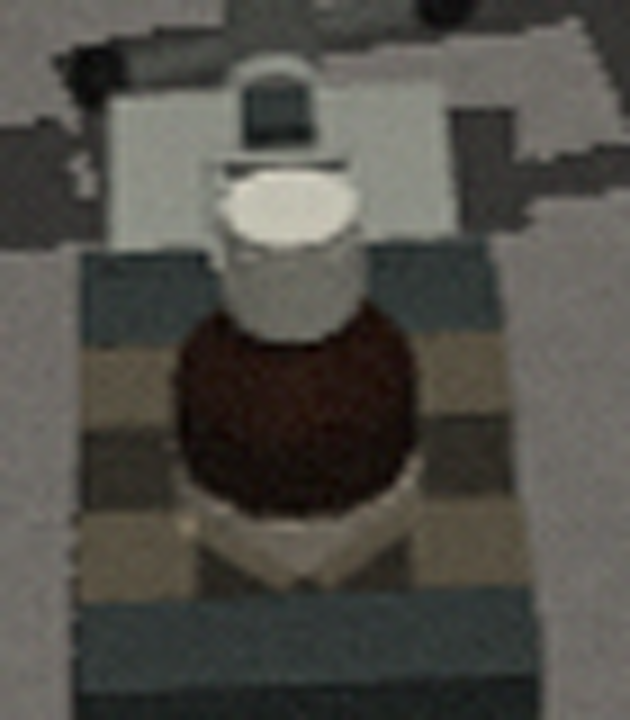

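The steel back edge advanced steadily as I wound (row 177: 92→128), while the rubber's front edge stayed still (row 197: 55→57). So the rubber was already on the bottle and has been compressing since the start. The turn is about 121°; I'll add around 10° more for a "good" third, and check the angle first.

```bash
python3 - <<'E'
from hub import *
crop(load('s19'),'s19h',200,120,300,190,7)
E
python3 -m inch '[{"linear":[-0.25,-0.25,0],"twist":0,"gripper":0},{"linear":[-0.5,-0.5,-0.1],"twist":0,"gripper":0},{"linear":[-0.75,-0.75,-0.12],"twist":0,"gripper":0},{"linear":[-1,-0.97,-0.12],"twist":0,"gripper":0},{"linear":[-1,-0.97,-0.12],"twist":0,"gripper":0}]'
python3 -c "from hub import *; st()"
```

```text
time: 25.08
tool_pos: [0.4445, -0.179, 0.2156]
ee_rot: [3.141, 0.003, 0.902]
wrist_force: [1.1, 0.9, 0.8]
width: 0.0003
t 25.08 dX 0.0016 d 0.0172 z 0.2156 yaw 51.70 fX 1.4 fY -0.3 fz 0.8
```

View pics/s19h.png

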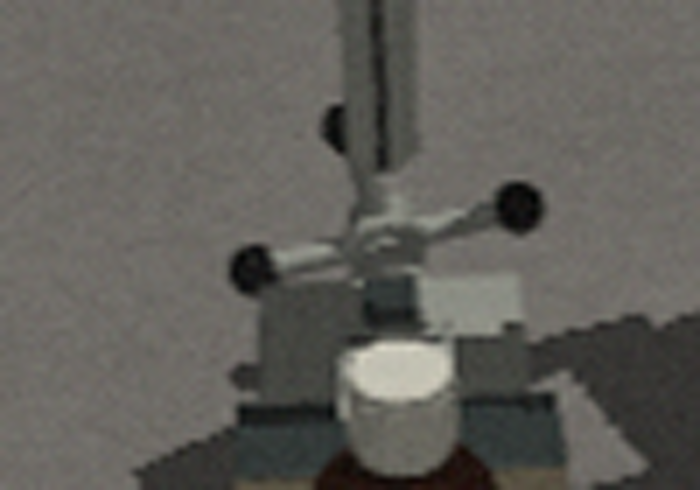

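```bash
python3 -c "
from hub import *
print(fit(load('s19'),np.array([[519,207],[252,269]])/7+[200,120]-.43,[1,2],.25))"
python3 -m inch '[{"linear":[-0.05,0.02,-0.1],"twist":0,"gripper":0},{"linear":[-0.05,0.02,-0.35],"twist":0,"gripper":0},{"linear":[-0.05,0.02,-0.6],"twist":0,"gripper":0},{"linear":[-0.05,0.02,-0.85],"twist":0,"gripper":0},{"linear":[-0.05,0.02,-0.95],"twist":0,"gripper":0},{"linear":[-0.05,0.02,-0.98],"twist":0,"gripper":0},{"linear":[-0.05,0.02,-0.98],"twist":0,"gripper":0}]'
python3 -c "from hub import *; st()"
```

```text
(np.float64(13.184926471020676), array([-0.11536387,  0.03718937]), np.float64(0.14489856721255023))
time: 25.67
tool_pos: [0.4436, -0.1732, 0.1174]
ee_rot: [-3.141, 0.0, 0.909]
wrist_force: [-0.2, 0.7, 0.2]
width: 0.0006
t 25.67 dX 0.0056 d 0.0215 z 0.1174 yaw 52.11 fX 0.5 fY 0.6 fz 0.2
```

```bash
python3 -m inch '[{"linear":[-0.02,-0.04,0],"twist":0,"gripper":0},{"linear":[0.03,-0.08,0],"twist":0,"gripper":0},{"linear":[0.06,-0.11,0],"twist":0,"gripper":0},{"linear":[0.08,-0.125,0],"twist":0,"gripper":0},{"linear":[0.08,-0.125,0],"twist":0,"gripper":0}]'
python3 -c "from hub import *; st()"
python3 -m inch '[{"linear":[0.02,-0.016,0],"twist":0,"gripper":0},{"linear":[0.035,-0.028,0],"twist":0,"gripper":0},{"linear":[0.035,-0.028,0],"twist":0,"gripper":0}]'
python3 - <<'E'
from hub import *
st()
s=cam('scene');save(s,'s20');crop(s,'s20h',200,120,300,190,7)
E
```

```text
time: 26.08
tool_pos: [0.4525, -0.1861, 0.1185]
ee_rot: [3.141, -0.0, 0.91]
wrist_force: [-1.2, 0.6, 0.7]
width: 0.0009
t 26.08 dX 0.0010 d 0.0066 z 0.1185 yaw 52.14 fX -0.3 fY 1.3 fz 0.7
time: 26.33
tool_pos: [0.455, -0.188, 0.1177]
ee_rot: [-3.14, -0.0, 0.91]
wrist_force: [-4.4, 2.9, 4.6]
width: 0.0004
t 26.33 dX 0.0010 d 0.0034 z 0.1177 yaw 52.16 fX -0.5 fY 5.3 fz 4.6
```

View pics/s20h.png

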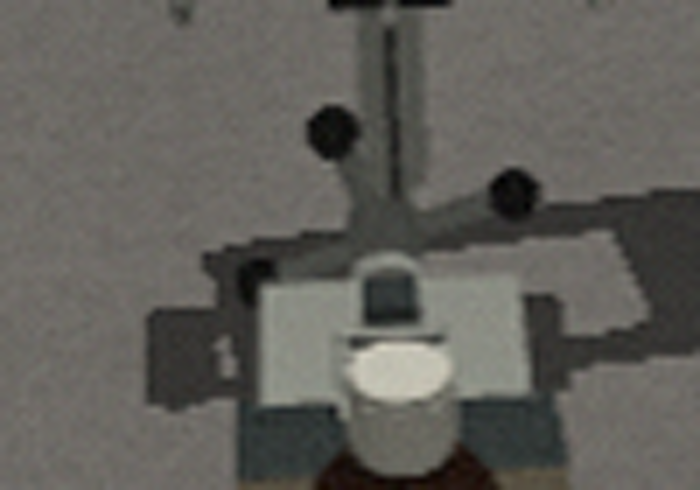

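```bash
python3 -c "
from hub import *
print(fit(load('s20'),np.array([[332,132],[513,194]])/7+[200,120]-.43,[0,1],.35))"
python3 -m inch '[{"linear":[0.02,-0.016,0],"twist":0,"gripper":0},{"linear":[0.02,-0.016,0],"twist":0,"gripper":0}]'
python3 -c "from hub import *; st()"
```

```text
(np.float64(20.518631649485535), array([-0.09702994,  0.10585707]), np.float64(0.0046669133009800134))
time: 26.55
tool_pos: [0.4567, -0.1894, 0.1172]
ee_rot: [-3.139, 0.0, 0.91]
wrist_force: [-3.8, 3.6, 2.7]
width: 0.0004
t 26.55 dX 0.0009 d 0.0011 z 0.1172 yaw 52.16 fX 0.5 fY 5.2 fz 2.7
```

About 23–24° past vertical, so the total turn is about 131°. I'll back off, lift away and check everything.

```bash
python3 -m inch '[{"linear":[-0.08,0.062,0.02],"twist":0,"gripper":0},{"linear":[-0.08,0.062,0.3],"twist":0,"gripper":0},{"linear":[-0.08,0.062,0.6],"twist":0,"gripper":0},{"linear":[-0.08,0.062,1],"twist":0,"gripper":0}]'
python3 -m inch '[{"linear":[-0.2,0.1,0.3],"twist":0,"gripper":0},{"linear":[-0.5,0.3,0.6],"twist":0,"gripper":0},{"linear":[-0.8,0.5,0.8],"twist":0,"gripper":0},{"linear":[-0.9,0.6,0.8],"twist":0,"gripper":0},{"linear":[-0.9,0.6,0.8],"twist":0,"gripper":0}]'
python3 - <<'E'
from hub import *
st()
s=cam('scene');save(s,'s21');crop(s,'s21h',200,120,300,190,7)
g=cv2.cvtColor(s['image'],cv2.COLOR_RGB2GRAY);print(g[175:200,238:244].mean(1).round().astype(int).tolist(),g[175:200,270:277].mean(1).round().astype(int).tolist())
t=cam('top');save(t,'t21')
for f in ('top0','t21'):
    S=load(f);P=pts(S)
    q=P.reshape(-1,3);X=q[:,:2]@[c,s_];Y=q[:,:2]@[-s_,c]
    m=(q[:,2]>.222)&(q[:,2]<.234)&(X>.39)&(X<.47)&(abs(Y+.478)<.03)
    if m.sum()>10: print('cap X,Y',((np.c_[X,Y,q[:,2]][m].min(0)+np.c_[X,Y,q[:,2]][m].max(0))/2).round(4))
    for n,u,v,z in [('sa',159,217,.092),('sb',192,269,.092),('jar',397,183,.058),('carton',334,133,.042)]:
        k=P[v-24:v+25,u-24:u+25].reshape(-1,3);k=k[abs(k[:,2]-z)<.006];k=k[np.hypot(*(k[:,:2]-np.median(k[:,:2],0)).T)<.07]
        print(f,n,len(k),k.mean(0).round(4))
E
```

```text
time: 26.88
tool_pos: [0.4481, -0.1832, 0.2159]
ee_rot: [-3.138, 0.001, 0.91]
wrist_force: [0.2, -0.7, -0.5]
width: 0.0003
time: 27.3
tool_pos: [0.3586, -0.1228, 0.3012]
ee_rot: [3.132, -0.002, 0.911]
wrist_force: [0.4, -0.0, 1.0]
width: 0.0002
t 27.3 dX -0.0070 d 0.1195 z 0.3012 yaw 52.21 fX 0.2 fY -0.3 fz 1.0
[137, 140, 123, 51, 52, 48, 54, 55, 54, 54, 54, 53, 57, 66, 80, 78, 76, 78, 76, 76, 77, 75, 54, 44, 45] [130, 92, 49, 51, 52, 54, 53, 52, 55, 54, 53, 61, 69, 75, 70, 68, 67, 66, 65, 66, 61, 40, 37, 38, 39]
top0 sa 84 [0.5777 0.364  0.0914]
top0 sb 115 [0.4543 0.2958 0.0908]
top0 jar 579 [ 0.6649 -0.2356  0.0574]
top0 carton 864 [ 0.7995 -0.0717  0.0411]
cap X,Y [ 0.4248 -0.4786  0.2271]
t21 sa 84 [0.578  0.3633 0.0915]
t21 sb 69 [0.4315 0.2989 0.0908]
t21 jar 584 [ 0.6649 -0.2357  0.0573]
t21 carton 865 [ 0.7992 -0.0719  0.0411]
```

View pics/s21.png

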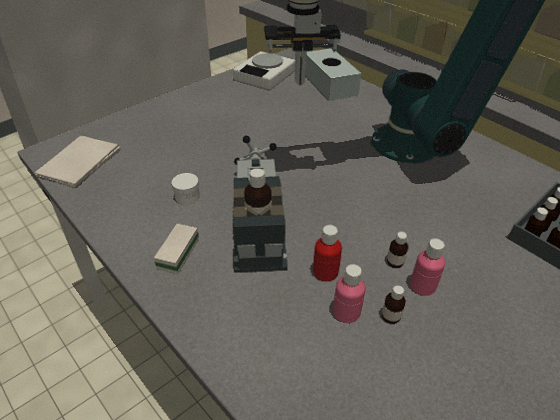

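View pics/t21.png

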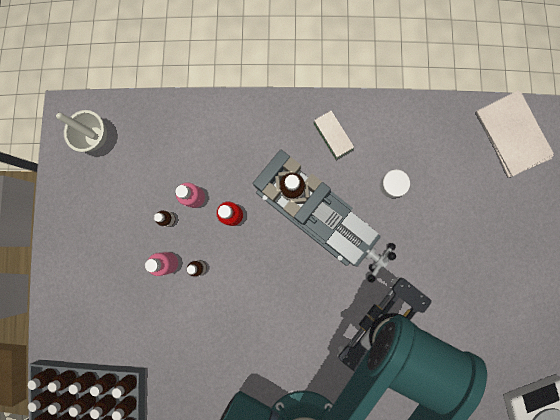

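View pics/s21h.png

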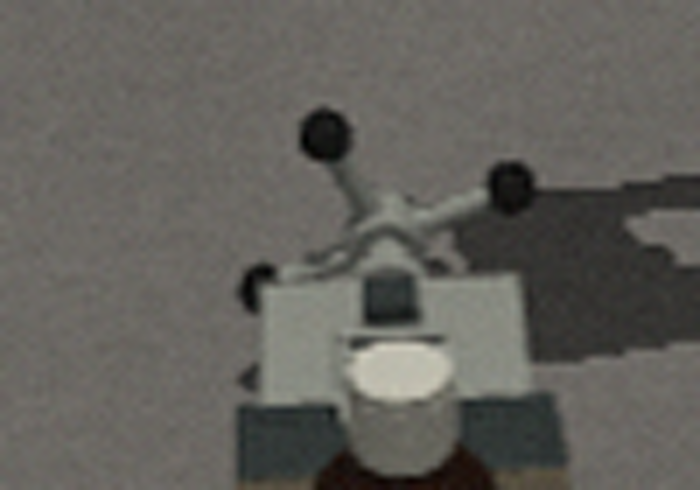

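The scene shows the bottle upright between the jaws and the bystanders where they were. To confirm the clamping travel, I'll compare the exposed rubber length before and after in the wrist images, using subpixel edges.

```bash
cat > edge.py <<'E'
from hub import *
def edges(f,show=True):
    s=load(f);g=cv2.cvtColor(s['image'],cv2.COLOR_RGB2GRAY).astype(float)
    n=lambda x:(x)
    Xs=np.arange(.32,.425,.0002);out=[]
    # sample along vise X at top plane z=.15 for several Y
    acc=[]
    for y in list(np.arange(-.050,-.032,.002))+list(np.arange(.032,.050,.002)):
        pr=np.array([W(x,-.4777+y,.15) for x in Xs]);uv=proj(s,pr).astype(np.float32)
        v=cv2.remap(g.astype(np.float32),uv[:,0].reshape(1,-1),uv[:,1].reshape(1,-1),cv2.INTER_LINEAR)[0]
        acc.append(v)
    a=np.array(acc)
    for nm,k in (('L',a[:9]),('R',a[9:])):
        p=np.median(k,0);ok=p>0
        from scipy.ndimage import gaussian_filter1d
        gr=np.abs(gaussian_filter1d(p,3,order=1))
        from scipy.signal import find_peaks
        pk,_=find_peaks(gr,height=1.0,distance=20)
        print(f,nm,[(round(Xs[i],4),round(gr[i],1)) for i in pk])
E
python3 -c "
from edge import *
for f in ['w8','w9','w10','w19','t21','t19']: edges(f)"
```

```text
w8 L [(np.float64(0.329), np.float32(2.6)), (np.float64(0.3362), np.float32(3.5)), (np.float64(0.3488), np.float32(4.9)), (np.float64(0.375), np.float32(7.6)), (np.float64(0.4074), np.float32(1.7))]
w8 R [(np.float64(0.3292), np.float32(2.3)), (np.float64(0.3482), np.float32(4.9)), (np.float64(0.375), np.float32(9.0))]
w9 L [(np.float64(0.3294), np.float32(2.6)), (np.float64(0.339), np.float32(4.2)), (np.float64(0.3492), np.float32(4.9)), (np.float64(0.375), np.float32(7.1)), (np.float64(0.4074), np.float32(1.7))]
w9 R [(np.float64(0.3296), np.float32(2.3)), (np.float64(0.3488), np.float32(5.2)), (np.float64(0.375), np.float32(8.5))]
w10 L [(np.float64(0.3418), np.float32(6.4)), (np.float64(0.347), np.float32(3.9)), (np.float64(0.3744), np.float32(7.4)), (np.float64(0.4218), np.float32(10.4))]
w10 R [(np.float64(0.3424), np.float32(8.0)), (np.float64(0.3474), np.float32(4.8)), (np.float64(0.3746), np.float32(9.6)), (np.float64(0.4072), np.float32(6.3)), (np.float64(0.416), np.float32(7.0)), (np.float64(0.422), np.float32(7.7))]
w19 L [(np.float64(0.3432), np.float32(5.9)), (np.float6
[... 414 characters left out ...]
, np.float32(3.6)), (np.float64(0.4074), np.float32(1.9)), (np.float64(0.4146), np.float32(2.5))]
t21 R [(np.float64(0.3424), np.float32(4.6)), (np.float64(0.3486), np.float32(4.4)), (np.float64(0.3766), np.float32(2.9)), (np.float64(0.408), np.float32(3.4))]
t19 L [(np.float64(0.3208), np.float32(1.4)), (np.float64(0.3334), np.float32(3.6)), (np.float64(0.342), np.float32(4.9)), (np.float64(0.3486), np.float32(3.8)), (np.float64(0.3762), np.float32(3.4)), (np.float64(0.4076), np.float32(2.0)), (np.float64(0.4146), np.float32(2.8))]
t19 R [(np.float64(0.3428), np.float32(5.3)), (np.float64(0.3486), np.float32(4.6)), (np.float64(0.3766), np.float32(3.1)), (np.float64(0.408), np.float32(3.3))]
```

```bash
sed -i 's/def edges(f,show=True)/def edges(f,off=0.)/; s/W(x,-.4777/W(x+off,-.4777/' edge.py
python3 -c "
from edge import *
edges('top0',-.0635);edges('t6',-.0635);edges('t4',-.0635);edges('w6',-.0635);edges('w7',-.021)"
```

```text
top0 L [(np.float64(0.3444), np.float32(5.3)), (np.float64(0.3756), np.float32(3.6)), (np.float64(0.4082), np.float32(2.7)), (np.float64(0.4122), np.float32(1.6)), (np.float64(0.417), np.float32(2.2)), (np.float64(0.4224), np.float32(2.2))]
top0 R [(np.float64(0.3434), np.float32(4.8)), (np.float64(0.3478), np.float32(4.1)), (np.float64(0.376), np.float32(3.9)), (np.float64(0.4082), np.float32(3.7))]
t6 L [(np.float64(0.3236), np.float32(1.4)), (np.float64(0.3296), np.float32(2.9)), (np.float64(0.3562), np.float32(2.6)), (np.float64(0.366), np.float32(1.3)), (np.float64(0.3802), np.float32(7.3)), (np.float64(0.4084), np.float32(2.3)), (np.float64(0.417), np.float32(2.2)), (np.float64(0.4224), np.float32(2.7))]
t6 R [(np.float64(0.3242), np.float32(3.2)), (np.float64(0.3418), np.float32(5.9)), (np.float64(0.3494), np.float32(3.0)), (np.float64(0.3758), np.float32(4.3)), (np.float64(0.4078), np.float32(4.0))]
t4 L [(np.float64(0.3444), np.float32(5.8)), (np.float64(0.3618), np.float32(4.7)), (np.float64(0.3754), np.float32(1.6)), (np.float64(0.4196), np.float32(1.9))]
t4 R [(np.float64(0.3248), np.float32(1.7)), (np.float64(0.3616), np.float32(1.7)), (np.float64(0.3762), np.float32(7.0)), (np.float64(0.4078), np.float32(4.0)), (np.float64(0.4154), np.float32(8.1))]
w6 L [(np.float64(0.3554), np.float32(4.8)), (np.float64(0.3752), np.float32(7.2))]
w6 R [(np.float64(0.3474), np.float32(3.6)), (np.float64(0.3754), np.float32(9.4)), (np.float64(0.4078), np.float32(6.6))]
w7 L [(np.float64(0.3286), np.float32(2.9)), (np.float64(0.338), np.float32(4.5)), (np.float64(0.3492), np.float32(4.9)), (np.float64(0.3748), np.float32(8.5)), (np.float64(0.4072), np.float32(1.8))]
w7 R [(np.float64(0.3288), np.float32(2.6)), (np.float64(0.348), np.float32(5.6)), (np.float64(0.3748), np.float32(9.4))]
```

Exposed rubber went from 32.4 mm to about 31.2 mm, so compression is only about 1.2 mm. Some backlash probably ate into the turn. I'll take a close wrist view over the jaw, like w8 and w9, for a precise comparison.

```bash
python3 -m inch '[{"linear":[0.3,0.12,0],"twist":0,"gripper":0},{"linear":[0.6,0.24,0],"twist":0,"gripper":0},{"linear":[0.9,0.35,0],"twist":0,"gripper":0},{"linear":[1,0.39,0],"twist":0,"gripper":0}]'
python3 -m inch '[{"linear":[0.3,0.12,0],"twist":0,"gripper":0},{"linear":[0.6,0.24,0],"twist":0,"gripper":0},{"linear":[0.9,0.35,0],"twist":0,"gripper":0},{"linear":[1,0.39,0],"twist":0,"gripper":0},{"linear":[1,0.39,0],"twist":0,"gripper":0}]'
python3 -c "from hub import *; st()"
```

```text
time: 27.73
tool_pos: [0.4625, -0.0842, 0.2944]
ee_rot: [-3.138, 0.001, 0.912]
wrist_force: [-1.3, -0.0, -0.8]
width: 0.0003
time: 28.15
tool_pos: [0.5607, -0.0457, 0.2945]
ee_rot: [-3.138, 0.002, 0.912]
wrist_force: [-1.0, 0.1, 0.3]
width: 0.0007
t 28.15 dX 0.1782 d 0.0077 z 0.2945 yaw 52.23 fX -0.5 fY 0.9 fz 0.3
```

```bash
python3 -m inch '[{"linear":[0.1,0.05,-0.2],"twist":0,"gripper":0},{"linear":[0.2,0.1,-0.5],"twist":0,"gripper":0},{"linear":[0.2,0.1,-0.8],"twist":0,"gripper":0},{"linear":[0.2,0.1,-1],"twist":0,"gripper":0},{"linear":[0.2,0.1,-1],"twist":0,"gripper":0}]'
python3 -m inch '[{"linear":[0,0,-0.1],"twist":0,"gripper":0},{"linear":[0,0,-0.25],"twist":0,"gripper":0},{"linear":[0,0,-0.28],"twist":0,"gripper":0},{"linear":[0,0,-0.28],"twist":0,"gripper":0},{"linear":[0,0,-0.28],"twist":0,"gripper":0}]'
python3 -c "
from edge import *
st();s=cam('wrist');save(s,'w22');edges('w22');edges('w8');edges('w9')"
```

```text
time: 28.57
tool_pos: [0.5754, -0.0365, 0.1913]
ee_rot: [-3.132, 0.007, 0.909]
wrist_force: [-0.5, 0.3, -0.0]
width: 0.0005
time: 28.98
tool_pos: [0.5798, -0.0363, 0.1712]
ee_rot: [3.139, -0.001, 0.91]
wrist_force: [0.1, -1.1, -0.2]
width: 0.0006
t 28.98 dX 0.1974 d -0.0015 z 0.1712 yaw 52.13 fX -0.8 fY -0.8 fz -0.2
w22 L [(np.float64(0.3394), np.float32(1.8)), (np.float64(0.3506), np.float32(4.7)), (np.float64(0.376), np.float32(6.7))]
w22 R [(np.float64(0.3486), np.float32(3.6)), (np.float64(0.3762), np.float32(8.1)), (np.float64(0.408), np.float32(1.1))]
w8 L [(np.float64(0.329), np.float32(2.6)), (np.float64(0.3362), np.float32(3.5)), (np.float64(0.3488), np.float32(4.9)), (np.float64(0.375), np.float32(7.6)), (np.float64(0.4074), np.float32(1.7))]
w8 R [(np.float64(0.3292), np.float32(2.3)), (np.float64(0.3482), np.float32(4.9)), (np.float64(0.375), np.float32(9.0))]
w9 L [(np.float64(0.3294), np.float32(2.6)), (np.float64(0.339), np.float32(4.2)), (np.float64(0.3492), np.float32(4.9)), (np.float64(0.375), np.float32(7.1)), (np.float64(0.4074), np.float32(1.7))]
w9 R [(np.float64(0.3296), np.float32(2.3)), (np.float64(0.3488), np.float32(5.2)), (np.float64(0.375), np.float32(8.5))]
```

View pics/w22.png

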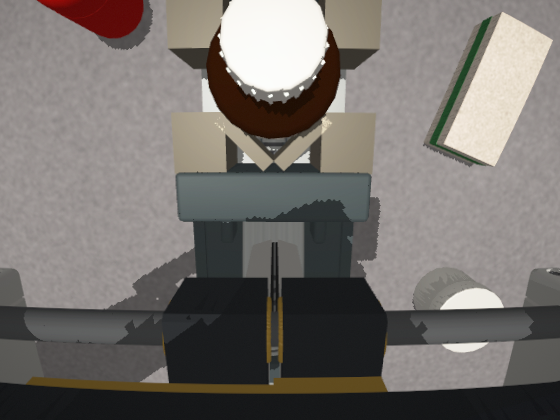

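```bash
python3 -c "
from edge import *
for f in ['w8','w9','w22','w10','w19','t9','t19','t21','top0','w5']: 
    edges(f,.045)" | sed 's/np.float64//g;s/np.float32//g'
python3 - <<'E'
from edge import *
for f in ['w9','w22']:
    s=load(f)
    crop(s,f+'j',140,0,410,210,2.9)
E
```

```text
w8 L [((0.33), (7.6)), ((0.3624), (1.7)), ((0.3852), (11.1)), ((0.3948), (9.9)), ((0.407), (16.3))]
w8 R [((0.33), (9.0)), ((0.3836), (11.1)), ((0.395), (11.3)), ((0.4068), (18.1))]
w9 L [((0.33), (7.1)), ((0.3624), (1.7)), ((0.3856), (10.7)), ((0.3948), (9.6)), ((0.4072), (16.3))]
w9 R [((0.33), (8.5)), ((0.3838), (10.5)), ((0.395), (11.5)), ((0.407), (17.8))]
w22 L [((0.331), (6.7)), ((0.3852), (11.4)), ((0.3948), (10.5)), ((0.4184), (17.0))]
w22 R [((0.3312), (8.1)), ((0.363), (1.1)), ((0.3798), (1.2)), ((0.3848), (11.1)), ((0.395), (12.7)), ((0.4182), (18.4))]
w10 L [((0.3294), (7.4)), ((0.3768), (10.4)), ((0.39), (6.4))]
w10 R [((0.3296), (9.6)), ((0.3622), (6.3)), ((0.371), (7.0)), ((0.377), (7.7)), ((0.3898), (6.4))]
w19 L [((0.3304), (7.2)), ((0.3766), (10.3)), ((0.3876), (6.5))]
w19 R [((0.3306), (8.4)), ((0.3706), (3.3)), ((0.3766), (9.6)), ((0.3872), (6.5))]
t9 L [((0.3394), (1.2)), ((0.3458), (2.7)), ((0.379), (3.9)), ((0.3844), (4.9)), ((0.39), (3.1)), ((0.395), (5.2))]
t9 R [((0.331), (4.3)), ((0.3624), (3.4)), ((0.3838), (7.6)), ((0.39), (3.1)), ((0.3952), (5.5))]
t19 L [((0.3312), (3.4)), ((0.3626), (2.0)), ((0.3696), (2.8)), ((0.3844), (4.6)), ((0.3898), (3.4)), ((0.3952), (5.2))]
t19 R [((0.3316), (3.1)), ((0.363), (3.3)), ((0.3838), (7.7)), ((0.3898), (3.3)), ((0.395), (5.7))]
t21 L [((0.3314), (3.6)), ((0.3624), (1.9)), ((0.3696), (2.5)), ((0.3844), (4.5)), ((0.3898), (2.9)), ((0.395), (4.9))]
t21 R [((0.3316), (2.9)), ((0.363), (3.4)), ((0.3838), (7.4)), ((0.3898), (3.0)), ((0.395), (5.6))]
top0 L [((0.3238), (2.1)), ((0.3324), (2.2)), ((0.348), (1.8)), ((0.3566), (1.6)), ((0.3646), (1.4)), ((0.3694), (2.8)), ((0.3844), (4.7)), ((0.39), (2.4)), ((0.3952), (4.7))]
top0 R [((0.384), (8.4)), ((0.39), (2.9)), ((0.3952), (5.3))]
w5 L [((0.3208), (3.3)), ((0.3914), (4.8)), ((0.3954), (1.0))]
w5 R [((0.3212), (9.3)), ((0.3254), (5.4)), ((0.386), (7.4)), ((0.3956), (5.2))]
```

Relative to the fixed jaw (edge constant at 0.440), the steel jaw advanced only 1.1 mm instead of the 2.2 mm that 131° should give. So roughly 60° was slack or backlash, and grip is perhaps only 35–40 N. I'll wind on a bit more and measure again from this same viewpoint.

```bash
python3 -c "
from hub import *
print(fit(load('s21'),np.array([[326,134],[511,187]])/7+[200,120]-.43,[0,1],.4))"
python3 -m inch '[{"linear":[0,0,0.2],"twist":0,"gripper":0},{"linear":[-0.2,-0.25,0.4],"twist":0,"gripper":0},{"linear":[-0.4,-0.5,0.5],"twist":0,"gripper":0},{"linear":[-0.6,-0.75,0.5],"twist":0,"gripper":0},{"linear":[-0.8,-1,0.5],"twist":0,"gripper":0},{"linear":[-0.8,-1,0.5],"twist":0,"gripper":0}]'
python3 -c "from hub import *; st()"
```

```text
(np.float64(23.80696143731953), array([ 0.0720984 , -0.02502546]), np.float64(0.020019745954726886))
time: 29.53
tool_pos: [0.4975, -0.1398, 0.222]
ee_rot: [3.137, 0.002, 0.905]
wrist_force: [0.6, 0.3, 0.9]
width: 0.0007
t 29.53 dX 0.0651 d -0.0004 z 0.2220 yaw 51.85 fX 0.6 fY -0.3 fz 0.9
```

```bash
python3 -m inch '[{"linear":[-0.2,-0.17,0],"twist":0,"gripper":0},{"linear":[-0.4,-0.35,0],"twist":0,"gripper":0},{"linear":[-0.51,-0.43,0],"twist":0,"gripper":0},{"linear":[-0.51,-0.43,0],"twist":0,"gripper":0},{"linear":[-0.51,-0.43,-0.1],"twist":0,"gripper":0},{"linear":[-0.51,-0.43,-0.35],"twist":0,"gripper":0},{"linear":[-0.51,-0.43,-0.6],"twist":0,"gripper":0},{"linear":[-0.51,-0.43,-0.6],"twist":0,"gripper":0},{"linear":[-0.51,-0.43,-0.6],"twist":0,"gripper":0}]'
python3 -c "from hub import *; st()"
```

```text
time: 30.28
tool_pos: [0.4482, -0.1775, 0.158]
ee_rot: [-3.138, 0.0, 0.912]
wrist_force: [0.6, -0.3, 0.1]
width: 0.0008
t 30.28 dX 0.0050 d 0.0152 z 0.1580 yaw 52.23 fX 0.1 fY -0.7 fz 0.1
```

```bash
python3 -m inch '[{"linear":[-0.03,-0.04,-0.1],"twist":0,"gripper":0},{"linear":[-0.03,-0.04,-0.25],"twist":0,"gripper":0},{"linear":[-0.03,-0.04,-0.38],"twist":0,"gripper":0},{"linear":[-0.03,-0.04,-0.4],"twist":0,"gripper":0},{"linear":[-0.03,-0.04,-0.4],"twist":0,"gripper":0}]'
python3 -c "from hub import *; st()"
python3 -m inch '[{"linear":[0.03,-0.025,0],"twist":0,"gripper":0},{"linear":[0.06,-0.049,0],"twist":0,"gripper":0},{"linear":[0.09,-0.07,0],"twist":0,"gripper":0},{"linear":[0.11,-0.086,0],"twist":0,"gripper":0},{"linear":[0.11,-0.086,0],"twist":0,"gripper":0}]'
python3 -c "from hub import *; st()"
```

```text
time: 30.7
tool_pos: [0.4455, -0.1829, 0.1197]
ee_rot: [-3.142, 0.0, 0.91]
wrist_force: [-0.7, -0.1, 0.7]
width: 0.0
t 30.7 dX -0.0008 d 0.0140 z 0.1197 yaw 52.16 fX -0.5 fY 0.5 fz 0.7
time: 31.12
tool_pos: [0.4567, -0.1915, 0.1204]
ee_rot: [-3.141, -0.0, 0.91]
wrist_force: [-1.7, 1.5, 3.7]
width: 0.0003
t 31.12 dX -0.0008 d -0.0001 z 0.1204 yaw 52.14 fX 0.2 fY 2.3 fz 3.7
```

```bash
python3 -m inch '[{"linear":[0.025,-0.02,0],"twist":0,"gripper":0},{"linear":[0.05,-0.039,0],"twist":0,"gripper":0},{"linear":[0.05,-0.039,0],"twist":0,"gripper":0}]'
python3 -c "from hub import *; st()"
```

```text
time: 31.37
tool_pos: [0.4603, -0.1944, 0.1189]
ee_rot: [-3.137, -0.0, 0.91]
wrist_force: [-4.5, 2.9, 2.4]
width: 0.0002
t 31.37 dX -0.0008 d -0.0047 z 0.1189 yaw 52.16 fX -0.4 fY 5.4 fz 2.4
```

```bash
python3 -m inch '[{"linear":[0.025,-0.02,0],"twist":0,"gripper":0},{"linear":[0.05,-0.039,0],"twist":0,"gripper":0},{"linear":[0.05,-0.039,0],"twist":0,"gripper":0}]'
python3 - <<'E'
from hub import *
st()
s=cam('scene');save(s,'s23');crop(s,'s23h',200,120,300,190,7)
E
```

```text
time: 31.62
tool_pos: [0.4645, -0.1979, 0.118]
ee_rot: [-3.135, 0.0, 0.91]
wrist_force: [-5.0, 4.1, 0.0]
width: 0.0005
t 31.62 dX -0.0009 d -0.0102 z 0.1180 yaw 52.16 fX 0.1 fY 6.4 fz 0.0
```

View pics/s23h.png

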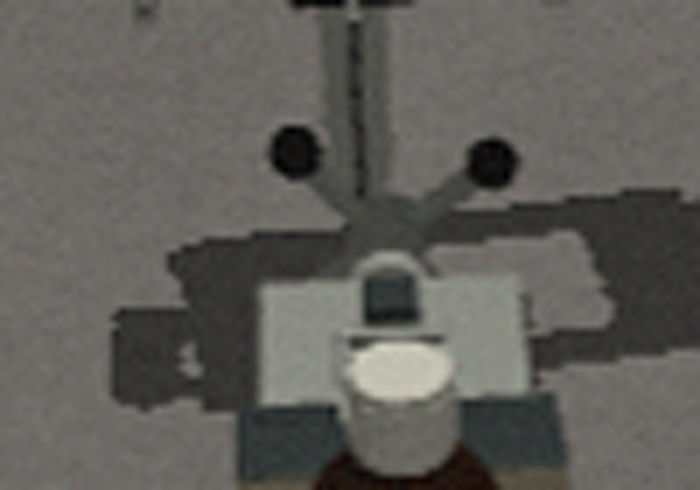

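```bash
python3 -m inch '[{"linear":[0.02,-0.016,0],"twist":0,"gripper":0},{"linear":[0.035,-0.028,0],"twist":0,"gripper":0},{"linear":[0.035,-0.028,0],"twist":0,"gripper":0}]'
python3 -c "
from hub import *; st(); s=cam('scene');save(s,'s24');crop(s,'s24h',200,120,300,190,7)
print(fit(load('s23'),np.array([[295,152],[491,163]])/7+[200,120]-.43,[0,1],.6))"
python3 -m inch '[{"linear":[-0.05,0.04,0.02],"twist":0,"gripper":0},{"linear":[-0.05,0.04,0.3],"twist":0,"gripper":0},{"linear":[-0.05,0.04,0.6],"twist":0,"gripper":0},{"linear":[-0.05,0.04,0.9],"twist":0,"gripper":0},{"linear":[0.1,0.2,1],"twist":0,"gripper":0},{"linear":[0.3,0.45,1],"twist":0,"gripper":0},{"linear":[0.5,0.7,1],"twist":0,"gripper":0},{"linear":[0.6,0.85,1],"twist":0,"gripper":0},{"linear":[0.6,0.85,1],"twist":0,"gripper":0}]'
python3 -c "from hub import *; st()"
```

```text
time: 31.92
tool_pos: [0.468, -0.2006, 0.1181]
ee_rot: [-3.135, 0.0, 0.91]
wrist_force: [-3.6, 3.8, 1.1]
width: 0.0007
t 31.92 dX -0.0010 d -0.0146 z 0.1181 yaw 52.16 fX 0.8 fY 5.1 fz 1.1
(np.float64(38.71100053447156), array([-0.06080199,  0.11783618]), np.float64(0.05701135201772445))
time: 32.72
tool_pos: [0.5319, -0.1146, 0.2199]
ee_rot: [3.14, -0.002, 0.914]
wrist_force: [0.1, -0.5, 0.2]
width: 0.0002
t 32.72 dX 0.1062 d -0.0120 z 0.2199 yaw 52.38 fX -0.4 fY -0.4 fz 0.2
```

View pics/s24h.png

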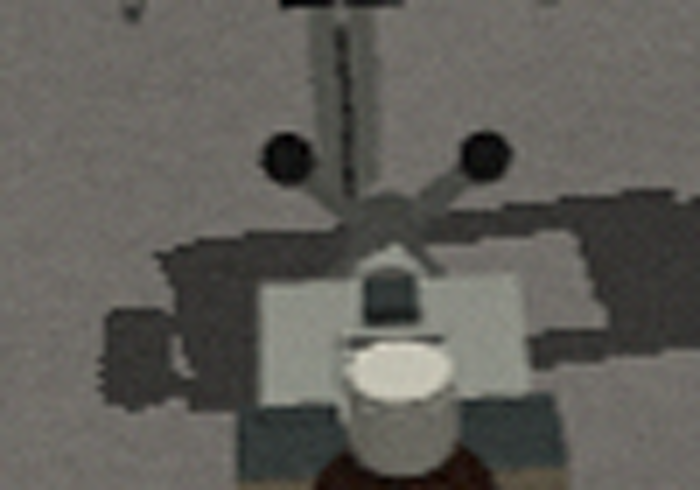

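```bash
python3 -m inch '[{"linear":[0.15,0.25,0],"twist":0,"gripper":0},{"linear":[0.3,0.5,0],"twist":0,"gripper":0},{"linear":[0.45,0.75,0],"twist":0,"gripper":0},{"linear":[0.48,0.8,-0.2],"twist":0,"gripper":0},{"linear":[0.48,0.8,-0.45],"twist":0,"gripper":0},{"linear":[0.48,0.8,-0.49],"twist":0,"gripper":0},{"linear":[0.48,0.8,-0.49],"twist":0,"gripper":0},{"linear":[0.48,0.8,-0.49],"twist":0,"gripper":0}]'
python3 -c "
from edge import *
st();s=cam('wrist');save(s,'w25');
for f in ('w22','w25'): edges(f);edges(f,.045)
print(fit(load('s24'),np.array([[288,159],[485,157]])/7+[200,120]-.43,[0,1],.6))"| sed 's/np.float64//g;s/np.float32//g'
```

```text
time: 33.38
tool_pos: [0.5779, -0.038, 0.1713]
ee_rot: [3.141, 0.0, 0.909]
wrist_force: [1.0, -0.7, 0.5]
width: 0.0007
t 33.38 dX 0.1949 d -0.0011 z 0.1713 yaw 52.09 fX 0.1 fY -1.3 fz 0.5
w22 L [((0.3394), (1.8)), ((0.3506), (4.7)), ((0.376), (6.7))]
w22 R [((0.3486), (3.6)), ((0.3762), (8.1)), ((0.408), (1.1))]
w22 L [((0.331), (6.7)), ((0.3852), (11.4)), ((0.3948), (10.5)), ((0.4184), (17.0))]
w22 R [((0.3312), (8.1)), ((0.363), (1.1)), ((0.3798), (1.2)), ((0.3848), (11.1)), ((0.395), (12.7)), ((0.4182), (18.4))]
w25 L [((0.3484), (3.4)), ((0.376), (6.9))]
w25 R [((0.3484), (4.1)), ((0.3762), (8.1)), ((0.408), (1.1)), ((0.4238), (1.2))]
w25 L [((0.331), (6.9)), ((0.3846), (11.7)), ((0.3948), (10.7)), ((0.4158), (17.2))]
w25 R [((0.3312), (8.1)), ((0.363), (1.1)), ((0.3788), (1.2)), ((0.3842), (12.2)), ((0.395), (11.7)), ((0.4156), (18.8))]
((43.23289014326838), array([0.10146005, 0.21182423]), (0.03905652103566126))
```

A further 20° of winding (131° → about 151.5°) moved the jaw by less than 0.1 mm from the same viewpoint. That fits the half-nut already slipping at its grip limit, so the bottle is as tight as it gets and I'll stop winding. I'll move clear and do a final check.

```bash
python3 -m inch '[{"linear":[0,0,0.2],"twist":0,"gripper":0},{"linear":[-0.2,-0.2,0.5],"twist":0,"gripper":0},{"linear":[-0.5,-0.4,0.8],"twist":0,"gripper":0},{"linear":[-0.8,-0.4,1],"twist":0,"gripper":0},{"linear":[-1,-0.4,1],"twist":0,"gripper":0}]'
python3 -m inch '[{"linear":[-0.3,0,0.3],"twist":0,"gripper":0},{"linear":[-0.6,0,0.3],"twist":0,"gripper":0},{"linear":[-0.9,0,0.3],"twist":0,"gripper":0},{"linear":[-1,0,0.3],"twist":0,"gripper":0},{"linear":[-1,0,0.3],"twist":0,"gripper":0},{"linear":[-1,0,0.3],"twist":0,"gripper":0}]'
python3 - <<'E'
from edge import *
st()
s=cam('scene');save(s,'s26');t=cam('top');save(t,'t26')
edges('t21');edges('t26')
P0=load('top0');
for n,u,v,z in [('sa',159,217,.092),('sb',192,269,.092),('jar',397,183,.058),('carton',334,133,.042)]:
    for f in ('top0','t26'):
        k=pts(load(f))[v-24:v+25,u-24:u+25].reshape(-1,3);k=k[abs(k[:,2]-z)<.004]
        if n in('sa','sb'): k=k[np.hypot(k[:,0]-dict(sa=.562,sb=.430)[n],k[:,1]-dict(sa=.383,sb=.2927)[n])<.02]
        print(n,f,len(k),k.mean(0).round(4))
cv2.imwrite('pics/f26.png',np.hstack([cv2.resize(s['image'][100:300,150:350,::-1],(400,400)),cv2.resize(t['image'][130:290,240:400,::-1],(400,400))]))
E
```

```text
time: 33.85
tool_pos: [0.4782, -0.0792, 0.2792]
ee_rot: [3.128, -0.005, 0.907]
wrist_force: [0.5, -0.4, 1.7]
width: 0.0004
time: 34.35
tool_pos: [0.3784, -0.0775, 0.3018]
ee_rot: [3.138, -0.001, 0.909]
wrist_force: [-0.2, 0.7, -1.2]
width: 0.0001
t 34.35 dX 0.0409 d 0.1318 z 0.3018 yaw 52.09 fX 0.4 fY 0.6 fz -1.2
t21 L [(np.float64(0.3418), np.float32(4.7)), (np.float64(0.3486), np.float32(3.8)), (np.float64(0.3764), np.float32(3.6)), (np.float64(0.4074), np.float32(1.9)), (np.float64(0.4146), np.float32(2.5))]
t21 R [(np.float64(0.3424), np.float32(4.6)), (np.float64(0.3486), np.float32(4.4)), (np.float64(0.3766), np.float32(2.9)), (np.float64(0.408), np.float32(3.4))]
t26 L [(np.float64(0.342), np.float32(4.8)), (np.float64(0.3488), np.float32(3.7)), (np.float64(0.3766), np.float32(3.4)), (np.float64(0.4074), np.float32(2.0)), (np.float64(0.4146), np.float32(2.6))]
t26 R [(np.float64(0.3424), np.float32(4.5)), (np.float64(0.3488), np.float32(4.2)), (np.float64(0.3768), np.float32(3.3)), (np.float64(0.4078), np.float32(3.4))]
sa top0 50 [0.5622 0.383  0.0909]
sa t26 50 [0.5622 0.3831 0.0913]
sb top0 52 [0.4296 0.2925 0.0907]
sb t26 55 [0.43   0.2921 0.0913]
jar top0 537 [ 0.6652 -0.2353  0.0577]
jar t26 544 [ 0.6649 -0.2358  0.0576]
carton top0 807 [ 0.7996 -0.0718  0.0413]
carton t26 805 [ 0.7992 -0.0718  0.0414]
```

View pics/f26.png

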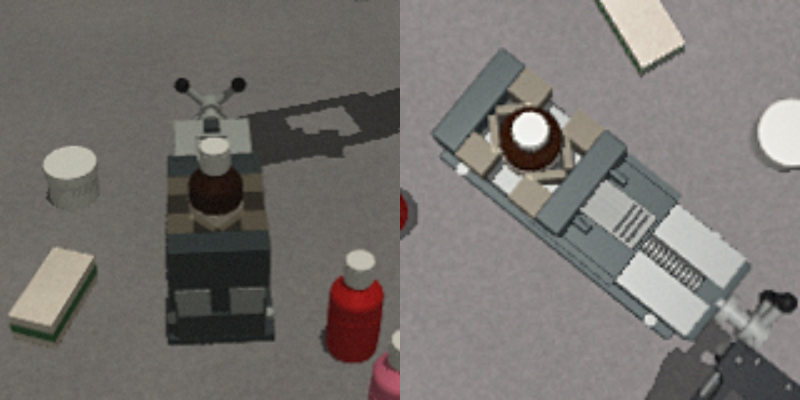

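The bottle stands upright in both vees, the lever is up, the handle is where I left it, and the bystanders are unmoved (within 0.6 mm). The robot touches nothing, so I'm handing in.

```bash
python3 -c "
from bench import robot
print(robot.close_job())"
```

```text
the job is handed in; nothing more can be done
None
```

I clamped the big amber bottle in the vise and handed the job in at about 34 s. Two points are uncertain: the final grip force, and a brief force spike while winding.

**What I did**
- I lifted the bottle by its cap, stood it on the bed between the jaws and let go.
- With the thumb lever at its stop, I slid the moving jaw up. It would not go further under about 18 N on its back.
- I lifted straight off so the lever sprang up, then wound the handle clockwise about 151° in total with the closed fingers.

**Final checks**
- **Bottle:** upright and seated in both vees.
- **Lever:** measured up after I released it, and it still looks up in the last picture.
- **Handle:** in the last picture it is about where I left it.
- **Bystanders:** the small bottles, jar and carton are within 0.6 mm of where they started.
- **Robot:** clear of everything, with no contact force.

**What disagreed or went wrong**
- **Grip not confirmed:** I measured only about 1.1–1.3 mm of jaw advance, where that much turning should give about 2.5 mm. The last 20° moved the jaw 0.2 mm at most. I took that as the half-nut slipping at its limit, meaning the bottle is tight. But the measured advance alone would mean only about 35–45 N of grip.
- **Force spike:** in the second winding stroke the finger jammed on a handle ball. The wrist force read about 120 N, right at the limit, before I backed off. That was the reading at the end of the move, so the true peak could have been higher.

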